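# Seat the dust collector's hatch evenly and open its blast gate

## Robot

A 7-joint arm with a two-finger parallel gripper is mounted at the origin on the work surface. World frame = base frame: x ahead of the robot, y to its left, z up, the work surface at z = 0. Lengths are in m, angles in degrees, forces in N, time in s.
With the tool pointing down it reaches from about 0.4 to 0.9 m from the base axis. Payload 5.6 kg.
Tool frame: the origin (TCP) lies on the front face of the gripper's body, between the roots of the fingers; the fingertips stand 88 mm ahead of it and the grasp point (between the pads) lies 69 mm ahead of it (robot.tcp_to_tips is the distance from the TCP to the fingertips, in m); z points along the fingers, y is the direction in which the jaws open and shut (so a half turn about z gives the same grasp; the last joint's range is limited). The gripper opens to 92 mm and grips with 3 to 60 N. Pads are 20 mm wide; open, the fingers measure 128 mm over their backs; the gripper's body (75 mm by 189 mm) begins 69 mm behind the grasp point.
Start: joints at [73.224, 26.786, -0.665, 91.828, 0.344, 61.387, -3.226], TCP at [0.161, -0.63, 0.303] pointing down, gripper open.
Joint ranges: [-144.91, 144.91], [-17.63, 115.5], [-89.93, 88.59], [15.96, 139.68], [-74.01, 254.01], [8.47, 105.57], [-167.45, 167.45]. Speed limits (degrees/s): [147.25, 147.25, 180, 180, 180, 180, 180].

## Interface

Orientations are given as [roll, pitch, yaw] about the fixed x, y, z axes, in that order (R = Rz(yaw) Ry(pitch) Rx(roll)).
In Python, from station import robot, imaging gives the robot as it stands. The module is installed in compiled form; this text tells all that it offers.
- The arm moves only by the tool play_rows, never from a script. Its argument "series" is a list of rows, each a list of 3 entries, a list of its own where there are three numbers: the turn, a rotation vector about the tool's x, y, z in rad, then the shift along the tool's x, y, z in mm, then the finger opening in mm, from 0 to 91.9. A call has 1 to 8 rows; each row shifts and turns the commanded pose from where the row before left it, along the tool's axes as they then stand; what a row does not reach is not made up. A row lasts 1/12 s, in which the tool goes at most 41.7 mm and 7.16 degrees, less where a joint would pass 70% of its speed; a pose out of reach is approached as far as the arm can. A call with a gripper value outside its range is refused whole. The fingers move at their own pace and stop on an object; the grip force is fixed at half the most. Time passes only in rows, so rows that do not move let the fingers close. It gives the time, the measured TCP pose, the force and the opening at its end, in the units of the state.
- robot.get_obs(): the state, without advancing time (a new reading comes with each control period).
- imaging.get_image(name): name is "scene" or "top" or "wrist"; returns a dict with "pixels" (384x512x3 uint8, red, green, blue), "z_map" (384x512 float32, m along the optical axis (not along the pixel's ray), 0 where there is no reading), "vfov" (degrees; the focal length in pixels is half the picture's height over the tangent of half this angle, whatever the lens; pixels are square), "cx", "cy" (the principal point, pixels), "R" (3x3) and "t" (3): a world point X has camera coordinates R X + t; the wrist camera has in their place "mount" (4x4, takes a point from camera to tool coordinates, whose origin is the TCP and whose axes are the flange's). Camera axes: x right, y down, z forward; pixel columns grow to the right and rows downward; lengths in m; the calibration is good to about 2 mm. A picture is of the moment at which its call begins: read the wrist's pose just before it.
- robot.sign_off(): hands the job in, once; it reports no verdict.
Trained networks look in a picture, given as the dict that the camera call returned (one of the last four; its "shot" number tells which), for a name from the list of things; names that differ only in an ending like _2 or _b are one class to them, and where a whole thing is asked for, a point or a joint stands for the part that bears it (a point fixed in the world has none). Each returns a list of dicts, best first, with "confidence" (0 to 1); they miss things now and then, are a little off and sometimes report something else, mostly with a low value. They report only what shows in the picture. A call takes as long as a camera call.
- imaging.look_for(picture, query): "position" ([column, row] in pixels, amid what is visible of it).
The state is a dict: "t": time; "joint_pos": joint angles; "joint_vel": joint speeds; "effort": joint torques, N m; "tool_pos": TCP position; "tcp_rot": TCP orientation; "ft_force": force on the tool from outside, world axes, zero at the start; "ft_torque": the same for the moment, N m; "gripper_width": finger opening in m.
Only numpy, scipy, OpenCV 4.12 (cv2) and the standard library are available. Lean on these libraries where they do the work, as an engineer would, in place of code of your own. Each camera call takes 0.05 s, during which the arm holds its last target. There are 200 camera calls.

## Task

The clean-out hatch on the sloped front of the grinder's dust collector is back on, but its four T-bar knobs are slack. Draw it down evenly, in crosswise order: after one knob always its diagonal opposite, giving each knob about half of its turn in the first round, then going round crosswise again until all four are fully home. When the hatch is tight, pull the orange blast gate handle fully up to open the suction, let go, and leave the tins, shoes and tools where they are.

Things in the scene. Friction and masses are not known exactly. Their poses are not given: they have to be found in the camera images.
- collector: Grey sheet-metal bench dust collector, fixed, 400 deep, 340 wide, its front sloped at 30 degrees (220 long) and carrying the hatch. Origin on the table under the middle of the slope; x to its back, y to its left, z up. From there: kick face at x -95, 70 high; middle of the slope 125 high; flat deck 180 high from x 95 to 305.
- deck_front (a point): Point on the collector's flat deck, 15 behind the top edge of the slope, in the middle of its width, 180 above the table; axes as the collector's. The round pleated filter (blue top, radius 82, 70 high, to 250 above the table; fixed) has its middle 105 behind this point and 70 to the right.
- duct_end (a point): Right-hand end, on its axis, of the steel duct (radius 40, axis 100 above the table) that leaves the collector's right side at y -170 along its y; axes as the collector's. From here the green bench grinder, fixed to the collector, fills x -40 to 285 and y -185 to 0 and stands up to 222 high.
- seat_mid (a point): Middle of the hatch's seat on the sloped front, fixed; axes: x up the slope, y to the collector's left, z straight out of the slope (30 degrees from vertical, leaning towards the robot). The hatch's underside is level with this point when it is fully seated.
- hatch_mid (a point): Middle of the underside of the hatch: aluminium cover, 170 along the slope by 190, 4 thick, rubber gasket, round sight glass (8 high) in its middle; axes as seat_mid. Up to 3.6 proud of seat_mid when slack, within 1 when home. Studs at (x, y) = (+-55, +-65); each knob draws down its own corner, 2 mm per radian. The gap is too small to judge by sight: go by the knobs.
- knob_ul_mid (a point): Centre of the upper left T-bar knob (as seen from the robot; upper is farther): black bar 70 long, 16 thick, 26 deep on a 15 wide steel neck. The point is in the middle of the bar, on the stud's axis, 41 above the hatch's underside (room for fingertips to 22 below it). x along the bar to its red end, z out along the stud, 30 degrees from vertical; it turns about z.
- knob_ul (a joint): Turn of the upper left knob, rad; clockwise seen from outside (above) is positive and tightens. Starts slack at 0 to 0.3; firm stop, fully home, at 1.8, where the bar lies straight up and down the slope, red end uphill (so at the start the red end is 1.5 to 1.8 rad anticlockwise of uphill, about level to the left). Takes about 0.12 N m; stays where it is left.
- knob_ur_mid (a point): Centre of the upper right T-bar knob (as seen from the robot; upper is farther): black bar 70 long, 16 thick, 26 deep on a 15 wide steel neck. The point is in the middle of the bar, on the stud's axis, 41 above the hatch's underside (room for fingertips to 22 below it). x along the bar to its red end, z out along the stud, 30 degrees from vertical; it turns about z.
- knob_ur (a joint): Turn of the upper right knob, rad; clockwise seen from outside (above) is positive and tightens. Starts slack at 0 to 0.3; firm stop, fully home, at 1.8, where the bar lies straight up and down the slope, red end uphill (so at the start the red end is 1.5 to 1.8 rad anticlockwise of uphill, about level to the left). Takes about 0.12 N m; stays where it is left.
- knob_ll_mid (a point): Centre of the lower left T-bar knob (as seen from the robot; upper is farther): black bar 70 long, 16 thick, 26 deep on a 15 wide steel neck. The point is in the middle of the bar, on the stud's axis, 41 above the hatch's underside (room for fingertips to 22 below it). x along the bar to its red end, z out along the stud, 30 degrees from vertical; it turns about z.
- knob_ll (a joint): Turn of the lower left knob, rad; clockwise seen from outside (above) is positive and tightens. Starts slack at 0 to 0.3; firm stop, fully home, at 1.8, where the bar lies straight up and down the slope, red end uphill (so at the start the red end is 1.5 to 1.8 rad anticlockwise of uphill, about level to the left). Takes about 0.12 N m; stays where it is left.
- knob_lr_mid (a point): Centre of the lower right T-bar knob (as seen from the robot; upper is farther): black bar 70 long, 16 thick, 26 deep on a 15 wide steel neck. The point is in the middle of the bar, on the stud's axis, 41 above the hatch's underside (room for fingertips to 22 below it). x along the bar to its red end, z out along the stud, 30 degrees from vertical; it turns about z.
- knob_lr (a joint): Turn of the lower right knob, rad; clockwise seen from outside (above) is positive and tightens. Starts slack at 0 to 0.3; firm stop, fully home, at 1.8, where the bar lies straight up and down the slope, red end uphill (so at the start the red end is 1.5 to 1.8 rad anticlockwise of uphill, about level to the left). Takes about 0.12 N m; stays where it is left.
- gate_handle (a point): Centre of the blast gate's orange handle bar (70 long along the collector's x, 14 thick along y, 26 deep), on top of the steel blade that stands upright across the duct right of the collector; at collector x -30, y -290, 198 above the table when shut. The aluminium gate frame below it (126 by 24) ends 165 above the table. Axes as the collector's.
- blast_gate (a joint): Height to which the blade is drawn, m: 0 shut (start), 0.08 fully open at a stop. Slides straight up against about 5 N of friction and stays where it is left.
- glue_tin: Blue-labelled tin, radius 43, 100 tall, on the collector's deck; loose, a bystander. Origin in the middle of its underside.
- rinse_cup: White plastic cup, rim radius 38, 85 tall, in front of the duct; loose, a bystander. Origin in the middle of its underside.
- spray_bottle: Bottle with a yellow label and red cap, radius 30, 190 tall, behind the duct; loose, a bystander. Origin in the middle of its underside.
- hammer: Hammer, 260 long, 90 wide at its head, 26 high, lying in front of the collector; loose, a bystander. Origin in the middle of its underside.
- shoe_brush: Shoe brush, 150 by 50, 50 high, at the left; loose, a bystander. Origin in the middle of its underside.
- shoe: Brown shoe, 240 by 85, 90 high, at the left; loose, a bystander. Origin in the middle of its underside.
- shoe_last: Wooden shoe last, 240 by 85, 125 high, at the left; loose, a bystander. Origin in the middle of its underside.

How it is judged:
By the outcome, as a careful person would: the job done as asked, in the order asked, and still so for the second after the job is handed in, with the robot touching nothing.
It also fails if it takes over 72 s, if anything falls off the work surface, if the arm or the gripper's body presses on something with over 40 N, if the wrist force passes 120 N, or if a joint passes its speed limit or range.

## Working session

There is one attempt and no reset: what is moved stays moved. The work goes in short steps, Python scripts to look and compute and a tool call to move; the robot and the scene stay as the last step left them, time stands still between calls to the robot, and variables do not carry over. Pictures are saved under pics/ and viewed, about 8 in all and at most 12, crops included, and the job is handed in when it is done.

Besides the shell and the picture viewer there is one more tool, called after "Call:" by a JSON object that holds its "op" and its "data". play_rows: Moves the arm, as the interface text tells. Its arguments: {"type":"object","properties":{"series":{"type":"array","items":{"type":"array"}}},"required":["series"]}

```bash
mkdir -p pics
cat > h.py <<'E'
import numpy as np, cv2
from station import robot, imaging
from scipy.spatial.transform import Rotation as Rot
def cam(n):
    o=robot.get_obs(); p=imaging.get_image(n); h=p["pixels"].shape[0]
    p["f"]=h/2/np.tan(np.radians(p["vfov"])/2)
    if n=="wrist":
        T=np.eye(4);T[:3,:3]=Rot.from_euler('xyz',o["tcp_rot"],degrees=True).as_matrix();T[:3,3]=o["tool_pos"]
        p["C"]=T@np.array(p["mount"])
    else:
        C=np.eye(4);C[:3,:3]=np.array(p["R"]).T;C[:3,3]=-C[:3,:3]@np.array(p["t"]);p["C"]=C
    return p
def pts(p):
    z=p["z_map"];v,u=np.mgrid[:z.shape[0],:z.shape[1]]
    X=np.stack([(u-p["cx"])/p["f"]*z,(v-p["cy"])/p["f"]*z,z,np.ones_like(z)],-1)
    return (X@p["C"].T)[...,:3]
def proj(p,X):
    c=np.linalg.inv(p["C"])@np.r_[X,1]; return np.array([c[0]/c[2]*p["f"]+p["cx"],c[1]/c[2]*p["f"]+p["cy"]])
def save(p,n,s=1.5): cv2.imwrite("pics/"+n,cv2.resize(p["pixels"][...,::-1],None,fx=s,fy=s))
E
python3 - <<'E'
from h import *
print(robot.get_obs())
for n in("scene","top"):
    p=cam(n);save(p,n+"0.png");P=pts(p)
    print(n,p["C"].round(3).tolist(),p["vfov"])
    for q in["knob_ul_mid","knob_ur_mid","knob_ll_mid","knob_lr_mid","hatch_mid","gate_handle","glue_tin","rinse_cup","spray_bottle","hammer"]:
        for r in imaging.look_for(p,q)[:4]:
            c,w=map(int,np.round(r["position"]));print(q,round(r["confidence"],2),c,w,P[w,c].round(3))
E
```

```text
{'t': 0.0, 'joint_pos': array([73.22370185, 26.83604663, -0.66445741, 91.87736597,  0.34298315,
       61.3863427 , -3.22439872]), 'joint_vel': array([-0.08146431,  0.02419508,  0.09846651,  0.06662947,  0.02243061,
        0.05791393,  0.05258971]), 'effort': array([-1.54573809e-04, -5.20571923e+01, -1.23185173e-02, -2.43752646e+01,
       -5.65195922e-02,  1.71125669e-02,  1.14699660e-04]), 'tool_pos': array([ 0.16053159, -0.62945083,  0.30176536]), 'tcp_rot': array([-1.79902430e+02,  6.35450152e-03,  1.43095763e+01]), 'ft_force': array([0.77317674, 0.27254063, 0.14575356]), 'ft_torque': array([-0.0201218 , -0.01356968, -0.0634675 ]), 'gripper_width': 0.09165301153345976}
scene [[-0.068, 0.689, -0.722, 1.72], [0.998, 0.056, -0.041, 0.132], [0.013, -0.723, -0.691, 1.271], [0.0, 0.0, 0.0, 1.0]] 44.297464257795816
knob_ul_mid 0.71 168 175 [ 0.537 -0.213  0.207]
knob_ul_mid 0.62 269 192 [0.587 0.133 0.202]
knob_ur_mid 0.77 232 187 [0.579 0.009 0.207]
knob_ll_mid 0.43 276 184 [0.49  0.156 0.151]
knob_lr_mid 0.49 236 181 [0.483 0.014 0.149]
hatch_mid 0.87 249 199 [0.582 0.067 0.16 ]
gate
[... 323 characters left out ...]
 0.146, 0.419], [-1.0, -0.028, 0.01, 0.073], [-0.006, -0.146, -0.989, 1.131], [0.0, 0.0, 0.0, 1.0]] 55.14115999090335
knob_ul_mid 0.67 232 183 [0.576 0.136 0.212]
knob_ur_mid 0.52 280 188 [0.567 0.014 0.212]
knob_ll_mid 0.8 230 221 [0.483 0.141 0.155]
knob_ll_mid 0.64 255 199 [0.545 0.077 0.145]
knob_lr_mid 0.69 278 224 [0.479 0.014 0.153]
knob_lr_mid 0.4 328 264 [ 0.373 -0.148  0.004]
hatch_mid 0.84 256 198 [0.548 0.074 0.148]
gate_handle 0.88 369 212 [ 0.512 -0.21   0.21 ]
glue_tin 0.93 217 128 [0.697 0.172 0.282]
rinse_cup 0.91 330 262 [ 0.379 -0.154  0.005]
rinse_cup 0.6 366 213 [ 0.511 -0.208  0.193]
spray_bottle 0.68 349 172 [ 0.629 -0.181  0.134]
hammer 0.9 210 259 [0.378 0.205 0.026]
```

View pics/top0.png

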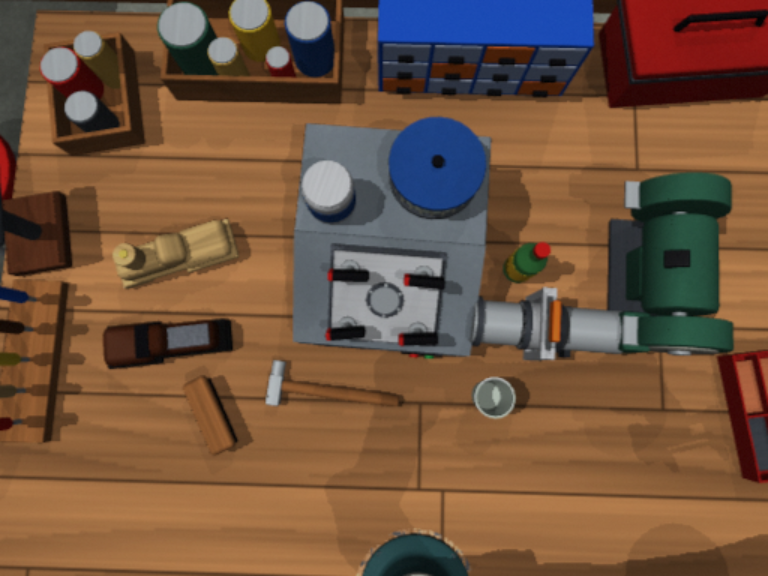

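View pics/scene0.png

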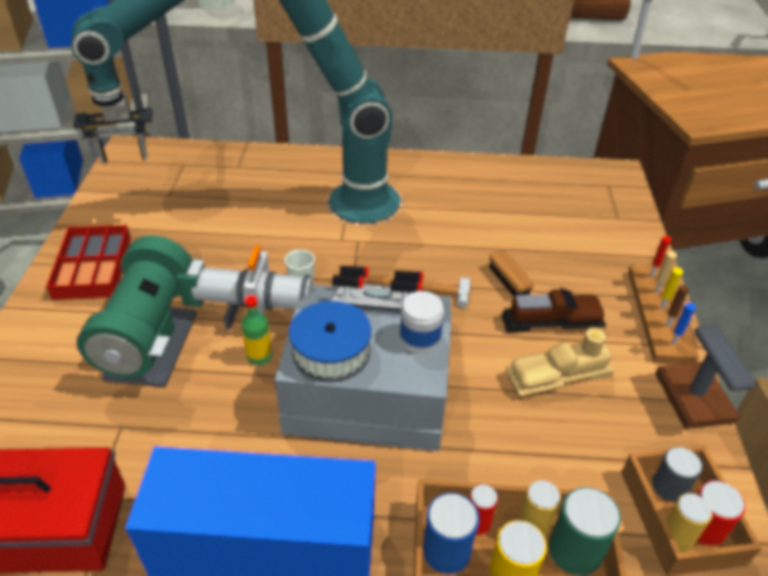

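The top picture shows four black bars with red ends to the left, at about (348,275), (424,282), (346,333) and (418,339) in the enlarged image. The gate handle is at (556,322) and the path above the hatch is clear. Next I'll fit the geometry.

```bash
cat > fit.py <<'E'
from h import *
def fit(n,c0,name=None,rad=.17):
    p=cam(n);P=pts(p);col=p["pixels"].astype(int)
    if name: save(p,name)
    n0=np.array([-.5,0,.866]);ok=(p["z_map"]>0)
    near=ok&(np.linalg.norm(P-c0,axis=-1)<rad)
    h=(P-c0)@n0
    # hatch plane: robust fit of points near c0
    S=P[near&(abs(h)<.02)]
    for _ in range(6):
        m=S.mean(0);nn=np.linalg.svd(S-m,full_matrices=False)[2][2];nn*=np.sign(nn[2])
        S=S[abs((S-m)@nn)<.006]
    up=np.cross([0,0,1.],nn);up=np.cross(nn,up/np.linalg.norm(up))*-1 if 0 else None
    return p,P,col,near,m,nn
def bars(p,P,col,near,m,nn):
    yaw0=np.arctan2(-nn[1],-nn[0])
    ex=np.array([nn[2]*np.cos(yaw0),nn[2]*np.sin(yaw0),np.hypot(nn[0],nn[1])]);ey=np.cross(nn,ex)
    h=(P-m)@nn
    M=(near&(h>.035)&(h<.07)).astype(np.uint8)
    k,L,st,ce=cv2.connectedComponentsWithStats(M)
    out=[]
    for i in range(1,k):
        if st[i,4]<40: continue
        Q=P[L==i];hh=(Q-m)@nn;top=Q[hh>np.percentile(hh,90)-.008]
        uv=np.c_[(top-m)@ex,(top-m)@ey].astype(np.float32)
        (cx,cy),(w,hgt),a=cv2.minAreaRect(uv)
        C=m+ex*cx+ey*cy+nn*np.median((top-m)@nn)
        d=np.linalg.svd(uv-uv.mean(0),full_matrices=False)[2][0]
        rc=col[L==i];red=(rc[:,0]>120)&(rc[:,1]<70)
        s=0
        if red.any(): s=np.sign(((Q[red].mean(0)-C)@ex)*d[0]+((Q[red].mean(0)-C)@ey)*d[1])
        d=d*(s or 1)
        ang=np.degrees(np.arctan2(d[1],d[0])) # anticlockwise from uphill
        print("bar",st[i,4],"top",C.round(4),"uv",round(cx,4),round(cy,4),"h",round(float(np.median((top-m)@nn)),4),"LxW",round(max(w,hgt),3),round(min(w,hgt),3),"ang",round(ang,1),s)
        out.append((C,ang))
    return out,ex,ey
E
python3 - <<'E'
from fit import *
r=fit("top",np.array([.545,.077,.145]));p,P=r[0],r[1]
print("m,n",r[4].round(4),r[5].round(3))
o,ex,ey=bars(*r);print(ex.round(3))
# gate handle
c=p["pixels"].astype(int);M=(c[...,0]>170)&(c[...,1]>60)&(c[...,1]<140)&(c[...,2]<70)&(P[...,2]>.17)&(abs(P[...,0]-.51)<.08)&(abs(P[...,1]+.21)<.06)
Q=P[M];print(len(Q),Q.min(0),Q.max(0),np.median(Q,0));print(cv2.minAreaRect(Q[:,:2].astype(np.float32)))
E
```

```text
m,n [0.5589 0.0551 0.1438] [-0.48  -0.06   0.875]
bar 193 top [0.5733 0.137  0.2104] uv 0.0536 0.0794 h 0.0466 LxW 0.069 0.016 ang 84.3 -1.0
bar 223 top [0.5663 0.0079 0.2105] uv 0.0335 -0.0478 h 0.0577 LxW 0.068 0.017 ang 81.5 -1.0
bar 169 top [0.4781 0.1424 0.1562] uv -0.0547 0.0966 h 0.0444 LxW 0.068 0.017 ang 92.7 1.0
bar 217 top [0.4718 0.0134 0.1565] uv -0.074 -0.0306 h 0.0555 LxW 0.069 0.017 ang 88.3 1.0
[0.869 0.108 0.484]
98 [ 0.4769932  -0.21854369  0.20637207] [ 0.54019718 -0.2089953   0.21426757] [ 0.50705049 -0.2143352   0.21068896]
((0.5085933804512024, -0.21386928856372833), (0.009089493192732334, 0.06331394612789154), 89.29329681396484)
```

```bash
cat > plan.py <<'E'
from h import *
from scipy.linalg import logm,expm
YAW=-3.2
def base(yaw=YAW):
    y=np.radians(yaw);ex=np.array([np.cos(y)*.8660,np.sin(y)*.8660,.5]);n=np.array([-.5*np.cos(y),-.5*np.sin(y),.866]);return ex,np.cross(n,ex),n
def toolR(ang): # ang: bar red end deg anticlockwise of uphill; tool x along the bar
    ex,ey,n=base();a=np.radians(ang);x=ex*np.cos(a)+ey*np.sin(a);z=-n;return np.c_[x,np.cross(z,x),z]
def pose(R,t): T=np.eye(4);T[:3,:3]=R;T[:3,3]=t;return T
def cur():
    o=robot.get_obs();return pose(Rot.from_euler('xyz',o["tcp_rot"],degrees=True).as_matrix(),o["tool_pos"])
def rows(T0,T1,N,show=True):
    D=np.real(expm(np.real(logm(np.linalg.inv(T0)@T1))/N));rv=Rot.from_matrix(D[:3,:3]).as_rotvec()
    print(N,"x",rv.round(4).tolist(),(D[:3,3]*1000).round(2).tolist(),"deg",np.degrees(np.linalg.norm(rv)).round(2),"mm",(np.linalg.norm(D[:3,3])*1e3).round(1))
    if show:
        T=T0.copy();L=[]
        for i in range(N): T=T@D;L.append(T[:3,3].round(3).tolist())
        print(L[::4],L[-1])
    return D
E
python3 - <<'E'
from plan import *
ex,ey,n=base();T0=cur();T0[2,3]+=.1
T1=pose(toolR(90),np.array([.5224,.0752,.1834])+.25*n-.0*ex)
print(T1.round(3))
rows(T0,T1,32)
E
```

```text
[[ 0.056  0.865  0.499  0.398]
 [ 0.998 -0.048 -0.028  0.082]
 [ 0.     0.5   -0.866  0.4  ]
 [ 0.     0.     0.     1.   ]]
32 x [-0.0141, 0.0103, -0.0386] [23.13, -9.62, -1.02] deg 2.43 mm 25.1
[[0.181, -0.615, 0.404], [0.254, -0.547, 0.409], [0.317, -0.469, 0.414], [0.366, -0.382, 0.419], [0.401, -0.288, 0.421], [0.421, -0.19, 0.421], [0.425, -0.09, 0.418], [0.415, 0.01, 0.41]] [0.398, 0.082, 0.4]
```

Call:
{"op": "play_rows", "data": {"series": [[[0,0,0],[0,0,-35],91],[[0,0,0],[0,0,-35],91],[[0,0,0],[0,0,-30],91]]}}

```text
t: 1.4
tool_pos: [0.1606, -0.6298, 0.4044]
tcp_rot: [180.0, -0.0, 14.3]
ft_force: [-0.3, -0.7, -0.0]
gripper_width: 0.0905
```

Call:
{"op": "play_rows", "data": {"series": [[[-0.0141,0.0103,-0.0386],[23.1,-9.6,-1.0],60],[[-0.0141,0.0103,-0.0386],[23.1,-9.6,-1.0],60],[[-0.0141,0.0103,-0.0386],[23.1,-9.6,-1.0],60],[[-0.0141,0.0103,-0.0386],[23.1,-9.6,-1.0],60],[[-0.0141,0.0103,-0.0386],[23.1,-9.6,-1.0],60],[[-0.0141,0.0103,-0.0386],[23.1,-9.6,-1.0],60],[[-0.0141,0.0103,-0.0386],[23.1,-9.6,-1.0],60],[[-0.0141,0.0103,-0.0386],[23.1,-9.6,-1.0],60]]}}

```text
t: 2.07
tool_pos: [0.3029, -0.4884, 0.4125]
tcp_rot: [172.8, -3.7, 32.4]
ft_force: [0.0, -0.5, 0.7]
gripper_width: 0.06
```

Call:
{"op": "play_rows", "data": {"series": [[[-0.0141,0.0103,-0.0386],[23.1,-9.6,-1.0],60],[[-0.0141,0.0103,-0.0386],[23.1,-9.6,-1.0],60],[[-0.0141,0.0103,-0.0386],[23.1,-9.6,-1.0],60],[[-0.0141,0.0103,-0.0386],[23.1,-9.6,-1.0],60],[[-0.0141,0.0103,-0.0386],[23.1,-9.6,-1.0],60],[[-0.0141,0.0103,-0.0386],[23.1,-9.6,-1.0],60],[[-0.0141,0.0103,-0.0386],[23.1,-9.6,-1.0],60],[[-0.0141,0.0103,-0.0386],[23.1,-9.6,-1.0],60]]}}

```text
t: 2.73
tool_pos: [0.3935, -0.3108, 0.4207]
tcp_rot: [164.9, -4.9, 50.7]
ft_force: [0.0, -1.3, 0.2]
gripper_width: 0.0602
```

Call:
{"op": "play_rows", "data": {"series": [[[-0.0141,0.0103,-0.0386],[23.1,-9.6,-1.0],60],[[-0.0141,0.0103,-0.0386],[23.1,-9.6,-1.0],60],[[-0.0141,0.0103,-0.0386],[23.1,-9.6,-1.0],60],[[-0.0141,0.0103,-0.0386],[23.1,-9.6,-1.0],60],[[-0.0141,0.0103,-0.0386],[23.1,-9.6,-1.0],60],[[-0.0141,0.0103,-0.0386],[23.1,-9.6,-1.0],60],[[-0.0141,0.0103,-0.0386],[23.1,-9.6,-1.0],60],[[-0.0141,0.0103,-0.0386],[23.1,-9.6,-1.0],60]]}}

```text
t: 3.4
tool_pos: [0.4252, -0.1129, 0.4183]
tcp_rot: [157.0, -3.6, 69.1]
ft_force: [0.2, -0.3, 1.2]
gripper_width: 0.0599
```

Call:
{"op": "play_rows", "data": {"series": [[[-0.0141,0.0103,-0.0386],[23.1,-9.6,-1.0],60],[[-0.0141,0.0103,-0.0386],[23.1,-9.6,-1.0],60],[[-0.0141,0.0103,-0.0386],[23.1,-9.6,-1.0],60],[[-0.0141,0.0103,-0.0386],[23.1,-9.6,-1.0],60],[[-0.0141,0.0103,-0.0386],[23.1,-9.6,-1.0],60],[[-0.0141,0.0103,-0.0386],[23.1,-9.6,-1.0],60],[[-0.0141,0.0103,-0.0386],[23.1,-9.6,-1.0],60],[[-0.0141,0.0103,-0.0386],[23.1,-9.6,-1.0],60]]}}

```text
t: 4.07
tool_pos: [0.3964, 0.083, 0.3989]
tcp_rot: [149.9, 0.1, 87.0]
ft_force: [0.9, 0.1, 0.1]
gripper_width: 0.06
```

Call:
{"op": "play_rows", "data": {"series": [[[0,0,0],[0,0,0],60],[[0,0,0],[0,0,0],60],[[0,0,0],[0,0,0],60]]}}

```text
t: 4.32
tool_pos: [0.3972, 0.0814, 0.399]
tcp_rot: [150.0, 0.1, 86.9]
ft_force: [-1.3, 0.0, 0.3]
gripper_width: 0.0601
```

```bash
cat > bars2.py <<'E'
from plan import *
def wbars(name=None,c0=np.array([.5224,.0752,.1834])):
    ex,ey,n=base();p=cam("wrist");P=pts(p);col=p["pixels"].astype(int)
    if name: save(p,name)
    h=(P-c0)@n;u=(P-c0)@ex;v=(P-c0)@ey
    M=((p["z_map"]>0)&(abs(h)<.02)&(abs(u)<.11)&(abs(v)<.12)).astype(np.uint8)
    k,L,st,ce=cv2.connectedComponentsWithStats(M);out={}
    for i in range(1,k):
        if st[i,4]<150: continue
        s=(L==i);H=np.median(h[s][h[s]>np.percentile(h[s],50)-.004]);t=s&(abs(h-H)<.005)
        uv=np.c_[u[t],v[t]].astype(np.float32);(cu,cv_),wh,_=cv2.minAreaRect(uv)
        d=np.linalg.svd(uv-uv.mean(0),full_matrices=False)[2][0]
        r=s&(col[...,0]>100)&(col[...,1]<60)
        sg=np.sign(d@(np.array([u[r].mean(),v[r].mean()])-[cu,cv_])) if r.any() else 1
        a=np.degrees(np.arctan2(*(sg*d)[::-1]));C=c0+cu*ex+cv_*ey+H*n
        nm=("u" if cu>0 else "l")+("l" if cv_>0 else "r")
        print(nm,st[i,4],"uv",round(cu,4),round(cv_,4),"h",round(float(H),4),"LW",np.round(wh,3),"ang",a.round(1),"turn",np.radians(103.1-a).round(3),C.round(4))
        out[nm]=(C,a)
    return p,P,out
E
python3 - <<'E'
from bars2 import *
print(cur().round(4),robot.get_obs()["joint_pos"].round(0))
p,P,o=wbars("w1.png")
if len(o)==4:
    for a,b in(("ul","ur"),("ll","lr")): d=o[a][0]-o[b][0];print("yaw",np.degrees(np.arctan2(-d[0],d[1])))
    for a,b in(("ul","ll"),("ur","lr")): d=o[a][0]-o[b][0];print("yaw",np.degrees(np.arctan2(d[1],d[0])),"pitch",np.degrees(np.arcsin(d[2]/np.linalg.norm(d))))
E
```

```text
[[ 0.0547  0.8649  0.499   0.3972]
 [ 0.9985 -0.0468 -0.0285  0.0814]
 [-0.0013  0.4998 -0.8662  0.399 ]
 [ 0.      0.      0.      1.    ]] [ 26. -17. -39. 128.  -4.  36. -15.]
ll 898 uv -0.0566 0.0642 h 0.0013 LW [0.016 0.07 ] ang 100.6 turn 0.043 [0.4764 0.142  0.1563]
ul 885 uv 0.0534 0.0643 h 0.001 LW [0.017 0.07 ] ang 92.4 turn 0.186 [0.5717 0.1369 0.2109]
lr 651 uv -0.0563 -0.0648 h 0.001 LW [0.016 0.069] ang 98.4 turn 0.082 [0.4696 0.0132 0.1561]
ur 624 uv 0.0535 -0.0643 h 0.0006 LW [0.069 0.016] ang 87.1 turn 0.28 [0.5648 0.0084 0.2106]
yaw -3.053685846866545
yaw -3.025074227456943
yaw -3.1087031609189735 pitch 29.802227126998556
yaw -2.869284719335493 pitch 29.78323425135937
```

```bash
sed -i 's/^YAW=.*/YAW=-3.05/' plan.py
cat > tgt.py <<'E'
from plan import *
K={"ll":([.4764,.1420,.1563],100.6),"ul":([.5717,.1369,.2109],92.4),"lr":([.4696,.0132,.1561],98.4),"ur":([.5648,.0084,.2106],87.1)}
def go(k,h=.12,ang=None,N=8,T0=None,drop=0):
    ex,ey,n=base();C,a=K[k];T1=pose(toolR((ang if ang is not None else a)),np.array(C)+(h-drop)*n)
    T0=cur() if T0 is None else T0
    rows(T0,T1,N,False);return T1
E
python3 -c "
from tgt import *
go('ul',N=6)"
```

```text
6 x [-0.0001, 0.0004, -0.0074] [10.77, 9.2, 21.39] deg 0.42 mm 25.7
```

Call:
{"op": "play_rows", "data": {"series": [[[0,0,-0.0074],[10.8,9.2,21.4],40],[[0,0,-0.0074],[10.8,9.2,21.4],40],[[0,0,-0.0074],[10.8,9.2,21.4],40],[[0,0,-0.0074],[10.8,9.2,21.4],40],[[0,0,-0.0074],[10.8,9.2,21.4],40],[[0,0,-0.0074],[10.8,9.2,21.4],40],[[0,0,0],[0,0,0],40],[[0,0,0],[0,0,0],40]]}}

```text
t: 5.03
tool_pos: [0.5042, 0.1352, 0.3175]
tcp_rot: [150.6, 1.3, 88.8]
ft_force: [-0.2, -0.3, -1.0]
gripper_width: 0.0401
```

```bash
python3 -c "
from tgt import *
T=go('ul',h=.06,N=4);print(robot.get_obs()['joint_pos'].round(0))
p=cam('wrist');save(p,'w2.png');print(proj(p,np.array(K['ul'][0])))"
```

```text
4 x [-0.0024, 0.0007, -0.0008] [1.29, 1.4, 16.49] deg 0.15 mm 16.6
[ 29.  12. -59. 122.  47.  34. -63.]
[262.18429651 208.89303234]
```

View pics/w2.png

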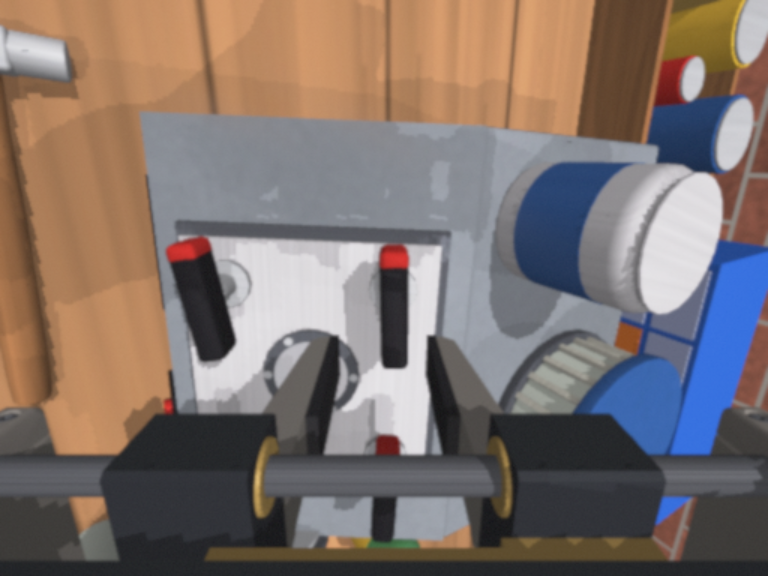

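The wrist view shows the UL bar at about (395,305), between the open jaws. Go down, close and turn.

Call:
{"op": "play_rows", "data": {"series": [[[-0.002,0,0],[1.3,1.4,16.5],40],[[-0.002,0,0],[1.3,1.4,16.5],40],[[-0.002,0,0],[1.3,1.4,16.5],40],[[-0.002,0,0],[1.3,1.4,16.5],40],[[0,0,0],[0,0,0],40],[[0,0,0],[0,0,0],40]]}}

```text
t: 5.58
tool_pos: [0.5414, 0.1382, 0.2658]
tcp_rot: [149.8, 1.4, 88.8]
ft_force: [1.1, 0.2, 0.6]
gripper_width: 0.0403
```

Call:
{"op": "play_rows", "data": {"series": [[[0,0,0],[0,0,0],8],[[0,0,0],[0,0,0],8],[[0,0,0],[0,0,0],8],[[0,0,0],[0,0,0],8]]}}

```text
t: 5.92
tool_pos: [0.5406, 0.1389, 0.2649]
tcp_rot: [149.9, 1.4, 88.8]
ft_force: [-11.4, -0.7, 3.8]
gripper_width: 0.0157
```

```bash
python3 -c "
from tgt import *
o=robot.get_obs();print(o['joint_pos'].round(0),o['ft_torque'].round(2),o['gripper_width'])
go('ul',h=.06,N=1)"
```

```text
[ 20.  21. -50. 121.  63.  33. -77.] [-0.2   1.93  0.  ] 0.015715127376352396
1 x [0.0023, 0.0053, -0.0009] [-0.38, -0.07, 2.36] deg 0.34 mm 2.4
```

Call:
{"op": "play_rows", "data": {"series": [[[0,0,0.0955],[0,-1,0.2],8],[[0,0,0.0955],[0,0,0.2],8],[[0,0,0.0955],[0,0,0.2],8],[[0,0,0.0955],[0,0,0.2],8]]}}

```text
t: 6.25
tool_pos: [0.5406, 0.139, 0.2641]
tcp_rot: [151.2, -9.5, 69.6]
ft_force: [-6.2, -1.4, 6.5]
gripper_width: 0.0158
```

```bash
cat > st.py <<'E'
from tgt import *
def st(k):
    o=robot.get_obs();T=cur();ex,ey,n=base();x=T[:3,0];a=np.degrees(np.arctan2(x@ey,x@ex));e=T[:3,3]-np.array(K[k][0])
    tq=T[:3,:3].T@o['ft_torque'];f=T[:3,:3].T@o['ft_force']
    print("q",o['joint_pos'].round(0),"ang",a.round(1),"tilt",np.degrees(np.arccos(min(1,-T[:3,2]@n))).round(1),"off",(e@ex*1e3).round(1),(e@ey*1e3).round(1),"h",(e@n*1e3).round(1),"f_tool",f.round(1),"tq_tool",tq.round(2),"w",(o['gripper_width']*1e3).round(1),"t",o["t"])
E
python3 -c "
from st import *
st('ul')"
```

```text
Traceback (most recent call last):
  File "st.py", line 5, in st
    print("q",o['joint_pos'].round(0),"ang",a.round(1),"tilt",np.degrees(np.arccos(min(1,-T[:3,2]@n))).round(1),"off",(e@ex*1e3).round(1),(e@ey*1e3).round(1),"h",(e@n*1e3).round(1),"f_tool",f.round(1),"tq_tool",tq.round(2),"w",(o['gripper_width']*1e3).round(1),"t",o["t"])
                                                                                                                                                                                                                                   ^^^^^^^^^^^^^^^^^^^^^^^^^^^^^^
AttributeError: 'float' object has no attribute 'round'
```

```bash
sed -i "s/(o\['gripper_width'\]\*1e3).round(1)/round(o['gripper_width']*1e3,1)/" st.py; python3 -c "
from st import *
st('ul')"
```

```text
q [ 17.  20. -47. 121.  62.  32. -98.] ang 70.3 tilt 0.5 off -0.4 0.5 h 61.6 f_tool [-2.4 -1.3 -8.7] tq_tool [ 0.75 -0.77 -0.12] w 15.8 t 6.25
```

Call:
{"op": "play_rows", "data": {"series": [[[0,0,0.0955],[0,0,0.2],8],[[0,0,0.0955],[0,0,0.2],8],[[0,0,0.0955],[0,0,0.2],8],[[0,0,0.0955],[0,0,0.2],8],[[0,0,0],[0,0,0],8],[[0,0,0],[0,0,0],8]]}}

```text
t: 6.75
tool_pos: [0.5409, 0.139, 0.2634]
tcp_rot: [156.2, -19.2, 49.5]
ft_force: [-6.1, -0.8, 5.9]
gripper_width: 0.016
```

```bash
python3 -c "
from st import *
st('ul')"
```

```text
q [  14.   19.  -43.  121.   61.   31. -119.] ang 48.6 tilt 0.5 off -0.5 0.5 h 60.9 f_tool [-2.4 -0.9 -8.1] tq_tool [ 0.52 -1.08  0.09] w 16.0 t 6.75
```

Call:
{"op": "play_rows", "data": {"series": [[[0,0,0],[0,0,0],40],[[0,0,0],[0,0,0],40],[[0,0,0],[0,0,0],40],[[0,0,0],[0,0,-20],40],[[0,0,0],[0,0,-20],40],[[0,0,0],[0,0,-20],40],[[0,0,0],[0,0,0],40],[[0,0,0],[0,0,0],40]]}}

```text
t: 7.42
tool_pos: [0.5119, 0.1407, 0.3155]
tcp_rot: [156.2, -19.3, 49.6]
ft_force: [0.6, -0.0, -1.2]
gripper_width: 0.0402
```

```bash
python3 -c "
from st import *
from bars2 import *
st('ul');wbars();T=go('lr',N=8)"
```

```text
q [  21.   11.  -50.  121.   47.   33. -107.] ang 48.6 tilt 0.6 off 0.4 0.6 h 120.6 f_tool [-0.  -0.1  1.4] tq_tool [ 0.3  -0.29 -0.02] w 40.2 t 7.4167
ul 1585 uv 0.0543 0.0648 h -0.0006 LW [0.069 0.016] ang 48.1 turn 0.96 [0.5731 0.1374 0.2101]
ll 437 uv -0.0539 0.0904 h -0.0058 LW [0.009 0.025] ang 108.4 turn -0.093 [0.4835 0.1678 0.1514]
lr 765 uv -0.0514 -0.0459 h -0.0042 LW [0.015 0.039] ang 110.9 turn -0.136 [0.4777 0.0316 0.154 ]
8 x [0.0007, 0.0005, -0.1088] [-20.46, -7.75, -0.06] deg 6.23 mm 21.9
```

Call:
{"op": "play_rows", "data": {"series": [[[0,0,-0.1088],[-20.5,-7.8,0],40],[[0,0,-0.1088],[-20.5,-7.8,0],40],[[0,0,-0.1088],[-20.5,-7.8,0],40],[[0,0,-0.1088],[-20.5,-7.8,0],40],[[0,0,-0.1088],[-20.5,-7.8,0],40],[[0,0,-0.1088],[-20.5,-7.8,0],40],[[0,0,-0.1088],[-20.5,-7.8,0],40],[[0,0,-0.1088],[-20.5,-7.8,0],40]]}}

```text
t: 8.13
tool_pos: [0.4116, 0.0257, 0.2599]
tcp_rot: [150.2, 2.9, 91.6]
ft_force: [-0.3, 0.1, 0.2]
gripper_width: 0.04
```

Call:
{"op": "play_rows", "data": {"series": [[[0,0,0],[0,0,0],40],[[0,0,0],[0,0,0],40]]}}

```text
t: 8.3
tool_pos: [0.4129, 0.0264, 0.2609]
tcp_rot: [150.1, 2.7, 91.2]
ft_force: [1.2, -0.3, 0.6]
gripper_width: 0.0401
```

```bash
python3 -c "
from st import *
from bars2 import *
st('lr');wbars();T=go('lr',h=.06,N=4)"
```

```text
q [ 43.   1. -54. 138.  35.  14. -41.] ang 95.0 tilt 0.4 off 2.7 10.1 h 119.4 f_tool [-0.3  1.3  0.1] tq_tool [ 0.35 -0.01  0.01] w 40.1 t 8.3
ll 2570 uv -0.0562 0.0631 h 0.0012 LW [0.016 0.068] ang 100.5 turn 0.045 [0.4766 0.1409 0.1563]
ul 3111 uv 0.053 0.0636 h -0.0006 LW [0.07  0.016] ang 48.5 turn 0.954 [0.572  0.1362 0.2094]
lr 1578 uv -0.0565 -0.0656 h 0.0011 LW [0.016 0.07 ] ang 97.1 turn 0.105 [0.4695 0.0124 0.1561]
ur 2241 uv 0.0528 -0.0653 h 0.0007 LW [0.069 0.016] ang 88.6 turn 0.253 [0.5643 0.0076 0.2104]
4 x [0.0003, 0.0008, -0.0145] [-2.61, -1.12, 14.89] deg 0.83 mm 15.2
```

Call:
{"op": "play_rows", "data": {"series": [[[0,0,-0.0145],[-2.6,-1.1,0],40],[[0,0,-0.0145],[-2.6,-1.1,0],40],[[0,0,-0.0145],[-2.6,-1.1,0],40],[[0,0,-0.0145],[-2.6,-1.1,0],40]]}}

```text
t: 8.68
tool_pos: [0.4102, 0.0176, 0.26]
tcp_rot: [150.2, 4.4, 94.4]
ft_force: [-0.2, -0.2, -0.6]
gripper_width: 0.0399
```

Call:
{"op": "play_rows", "data": {"series": [[[0,0,0],[0,0,15],40],[[0,0,0],[0,0,15],40],[[0,0,0],[0,0,15],40],[[0,0,0],[0,0,0],40],[[0,0,0],[0,0,0],40]]}}

```text
t: 9.1
tool_pos: [0.4256, 0.0161, 0.2314]
tcp_rot: [150.4, 4.4, 94.4]
ft_force: [-0.2, 0.3, -0.9]
gripper_width: 0.0401
```

```bash
python3 -c "
from st import *
st('lr');T=go('lr',h=.06,N=1)"
```

```text
q [ 35.   8. -47. 139.  62.  14. -63.] ang 98.6 tilt 0.4 off -0.6 0.6 h 87.2 f_tool [ 0.3 -0.6  0.7] tq_tool [0.34 0.1  0.03] w 40.1 t 9.1
1 x [-0.0025, 0.0023, 0.0038] [-0.61, 0.55, 27.24] deg 0.29 mm 27.2
```

Call:
{"op": "play_rows", "data": {"series": [[[0,0,0],[0,0,7],40],[[0,0,0],[0,0,7],40],[[0,0,0],[0,0,7],40],[[0,0,0],[0,0,6],40],[[0,0,0],[0,0,0],40]]}}

```text
t: 9.52
tool_pos: [0.4391, 0.0141, 0.2084]
tcp_rot: [150.3, 4.5, 94.2]
ft_force: [-0.5, -0.0, -0.3]
gripper_width: 0.0402
```

```bash
python3 -c "
from st import *
st('lr');T=go('lr',h=.06,N=1)"
```

```text
q [ 29.  12. -41. 139.  81.  15. -81.] ang 98.5 tilt 0.5 off -0.3 -0.8 h 60.6 f_tool [ 0.  -0.6 -0. ] tq_tool [ 0.4   0.03 -0.05] w 40.2 t 9.5167
1 x [-0.0015, 0.0047, 0.0022] [0.72, 0.36, 0.57] deg 0.31 mm 1.0
```

Call:
{"op": "play_rows", "data": {"series": [[[0,0,0],[0.7,0,0],8],[[0,0,0],[0,0,0],8],[[0,0,0],[0,0,0],8],[[0,0,0.08],[0,0,0],8],[[0,0,0.08],[0,0,0.2],8],[[0,0,0.08],[0,0,0.2],8],[[0,0,0.08],[0,0,0.2],8],[[0,0,0.08],[0,0,0.2],8]]}}

```text
t: 10.18
tool_pos: [0.4393, 0.0143, 0.2083]
tcp_rot: [150.7, -6.9, 74.1]
ft_force: [-1.6, 0.2, 2.4]
gripper_width: 0.0159
```

```bash
python3 -c "
from st import *
st('lr')"
```

```text
q [  28.   12.  -40.  139.   82.   14. -105.] ang 75.4 tilt 0.5 off -0.2 -0.5 h 60.3 f_tool [ 0.1 -0.2 -2.9] tq_tool [ 0.41 -0.13 -0.16] w 15.9 t 10.1833
```

Call:
{"op": "play_rows", "data": {"series": [[[0,0,0.08],[0,0,0.2],8],[[0,0,0.08],[0,0,0.2],8],[[0,0,0.08],[0,0,0.2],8],[[0,0,0.08],[0,0,0.2],8],[[0,0,0.08],[0,0,0.2],8],[[0,0,0.06],[0,0,0.2],8],[[0,0,0],[0,0,0],8],[[0,0,0],[0,0,0],8]]}}

```text
t: 10.85
tool_pos: [0.4397, 0.0144, 0.2073]
tcp_rot: [156.1, -18.8, 50.2]
ft_force: [-3.8, 0.3, 5.3]
gripper_width: 0.0156
```

```bash
python3 -c "
from st import *
st('lr')"
```

```text
q [  27.   12.  -39.  139.   83.   14. -132.] ang 49.3 tilt 0.5 off -0.3 -0.4 h 59.3 f_tool [-0.4 -0.5 -6.5] tq_tool [ 0.47 -0.41 -0.05] w 15.6 t 10.85
```

Call:
{"op": "play_rows", "data": {"series": [[[0,0,0],[0,0,0],40],[[0,0,0],[0,0,0],40],[[0,0,0],[0,0,0],40],[[0,0,0],[0,0,-11],40],[[0,0,0],[0,0,-11],40],[[0,0,0],[0,0,-11],40],[[0,0,0],[0,0,-11],40],[[0,0,0],[0,0,0],40]]}}

```text
t: 11.52
tool_pos: [0.4178, 0.0156, 0.246]
tcp_rot: [156.1, -18.8, 50.1]
ft_force: [0.8, 0.4, -0.3]
gripper_width: 0.0403
```

```bash
python3 -c "
from st import *
from bars2 import *
st('lr');wbars();T=go('ur',h=.105,ang=87.5,N=8)"
```

```text
q [ 39.   4. -50. 139.  49.  13. -99.] ang 49.3 tilt 0.6 off 0.0 -0.4 h 103.8 f_tool [0.7 0.1 0.7] tq_tool [ 0.34 -0.32 -0.01] w 40.3 t 11.5167
ul 758 uv 0.0346 0.0424 h -0.0009 LW [0.013 0.016] ang -42.1 turn 2.534 [0.555  0.1159 0.1999]
ll 3355 uv -0.056 0.0637 h 0.0012 LW [0.017 0.07 ] ang 100.4 turn 0.047 [0.4768 0.1414 0.1564]
ur 3010 uv 0.0537 -0.0652 h 0.0007 LW [0.069 0.017] ang 88.6 turn 0.252 [0.565  0.0076 0.2109]
lr 1842 uv -0.056 -0.0654 h -0.0005 LW [0.07  0.016] ang 49.7 turn 0.932 [0.4708 0.0125 0.155 ]
8 x [0.0006, 0.0008, -0.0835] [5.83, 12.7, -0.15] deg 4.79 mm 14.0
```

Call:
{"op": "play_rows", "data": {"series": [[[0,0,-0.084],[5.8,12.7,0],40],[[0,0,-0.084],[5.8,12.7,0],40],[[0,0,-0.084],[5.8,12.7,0],40],[[0,0,-0.084],[5.8,12.7,0],40],[[0,0,-0.084],[5.8,12.7,0],40],[[0,0,-0.084],[5.8,12.7,0],40],[[0,0,-0.084],[5.8,12.7,0],40],[[0,0,-0.084],[5.8,12.7,0],40]]}}

```text
t: 12.23
tool_pos: [0.5137, 0.0111, 0.2991]
tcp_rot: [150.0, -0.7, 85.0]
ft_force: [0.4, 1.3, -0.1]
gripper_width: 0.0402
```

Call:
{"op": "play_rows", "data": {"series": [[[0,0,0],[0,0,0],40],[[0,0,0],[0,0,0],40]]}}

```text
t: 12.4
tool_pos: [0.5129, 0.0118, 0.2988]
tcp_rot: [150.1, -0.9, 84.8]
ft_force: [0.0, -0.0, -0.2]
gripper_width: 0.0399
```

```bash
python3 -c "
from st import *
from bars2 import *
st('ur');T=go('ur',h=.06,ang=88,N=4)"
```

```text
q [ 48.  13. -60. 125.  44.  25. -50.] ang 87.6 tilt 0.5 off -0.9 0.6 h 102.4 f_tool [-0.  -0.1  0.2] tq_tool [ 0.41 -0.03 -0.03] w 39.9 t 12.4
4 x [-0.0002, 0.0013, -0.0016] [-0.11, 0.24, 10.59] deg 0.12 mm 10.6
```

Call:
{"op": "play_rows", "data": {"series": [[[0,0,0],[0,0.2,10.6],40],[[0,0,0],[0,0.2,10.6],40],[[0,0,0],[0,0.2,10.6],40],[[0,0,0],[0,0.2,10.6],40],[[0,0,0],[0,0,0],40],[[0,0,0],[0,0,0],8],[[0,0,0],[0,0,0],8],[[0,0,0],[0,0,0],8]]}}

```text
t: 13.07
tool_pos: [0.5343, 0.0105, 0.2635]
tcp_rot: [150.0, -0.8, 84.9]
ft_force: [-0.3, 0.0, -0.6]
gripper_width: 0.022
```

```bash
python3 -c "
from st import *
st('ur')"
```

```text
q [ 38.  18. -51. 125.  56.  23. -62.] ang 87.8 tilt 0.5 off -0.0 0.5 h 61.1 f_tool [-0.  -0.5  0.4] tq_tool [ 0.39 -0.04  0.03] w 22.0 t 13.0667
```

Call:
{"op": "play_rows", "data": {"series": [[[0,0,0.086],[0,0,0.2],8],[[0,0,0.086],[0,0,0.2],8],[[0,0,0.086],[0,0,0.2],8],[[0,0,0.086],[0,0,0.2],8],[[0,0,0.086],[0,0,0.2],8],[[0,0,0.086],[0,0,0.2],8],[[0,0,0.086],[0,0,0.2],8],[[0,0,0.086],[0,0,0.2],8]]}}

```text
t: 13.73
tool_pos: [0.5355, 0.0102, 0.2626]
tcp_rot: [156.5, -19.3, 49.0]
ft_force: [1.0, -0.5, -0.9]
gripper_width: 0.016
```

Call:
{"op": "play_rows", "data": {"series": [[[0,0,0],[0,0,0],8],[[0,0,0],[0,0,0],8]]}}

```text
t: 13.9
tool_pos: [0.5355, 0.0101, 0.2624]
tcp_rot: [156.4, -19.1, 49.4]
ft_force: [0.7, -0.7, 0.9]
gripper_width: 0.0156
```

```bash
python3 -c "
from st import *
st('ur')"
```

```text
q [ 31.  15. -43. 125.  51.  21. -97.] ang 48.5 tilt 0.5 off 0.5 0.1 h 59.6 f_tool [ 0.2  1.3 -0.4] tq_tool [ 0.05 -0.23 -0.06] w 15.6 t 13.9
```

Call:
{"op": "play_rows", "data": {"series": [[[0,0,0],[0,0,0],40],[[0,0,0],[0,0,0],40],[[0,0,0],[0,0,0],40],[[0,0,0],[0,0,-15],40],[[0,0,0],[0,0,-15],40],[[0,0,0],[0,0,-15],40],[[0,0,0],[0,0,0],40]]}}

```text
t: 14.48
tool_pos: [0.5129, 0.0123, 0.3025]
tcp_rot: [156.3, -19.2, 49.4]
ft_force: [-0.5, 0.1, -0.0]
gripper_width: 0.0401
```

```bash
python3 -c "
from st import *
from bars2 import *
st('ur');wbars();T=go('ll',h=.105,ang=100.5,N=12)"
```

```text
q [ 41.  10. -52. 125.  37.  23. -84.] ang 48.4 tilt 0.5 off 0.9 1.2 h 105.6 f_tool [-0.2 -0.4 -0.3] tq_tool [ 0.34 -0.32  0.01] w 40.1 t 14.4833
ul 3561 uv 0.0544 0.0639 h -0.0005 LW [0.069 0.017] ang 48.4 turn 0.955 [0.5731 0.1365 0.2101]
ll 3073 uv -0.0543 0.0598 h 0.0009 LW [0.016 0.061] ang 98.5 turn 0.081 [0.4782 0.1375 0.157 ]
ur 1793 uv 0.0539 -0.0656 h -0.0006 LW [0.07  0.016] ang 49.9 turn 0.928 [0.5658 0.0072 0.2099]
lr 376 uv -0.0343 -0.0417 h -0.0046 LW [0.008 0.017] ang -50.2 turn 2.676 [0.4928 0.035  0.1623]
12 x [0.0003, 0.0005, -0.0758] [7.64, -12.45, -0.13] deg 4.34 mm 14.6
```

Call:
{"op": "play_rows", "data": {"series": [[[0,0,-0.0758],[7.6,-12.5,0],40],[[0,0,-0.0758],[7.6,-12.5,0],40],[[0,0,-0.0758],[7.6,-12.5,0],40],[[0,0,-0.0758],[7.6,-12.5,0],40],[[0,0,-0.0758],[7.6,-12.5,0],40],[[0,0,-0.0758],[7.6,-12.5,0],40]]}}

```text
t: 15.03
tool_pos: [0.482, 0.0911, 0.2792]
tcp_rot: [150.9, -7.3, 73.4]
ft_force: [-0.2, 1.1, -0.3]
gripper_width: 0.0401
```

Call:
{"op": "play_rows", "data": {"series": [[[0,0,-0.0758],[7.6,-12.5,0],40],[[0,0,-0.0758],[7.6,-12.5,0],40],[[0,0,-0.0758],[7.6,-12.5,0],40],[[0,0,-0.0758],[7.6,-12.5,0],40],[[0,0,-0.0758],[7.6,-12.5,0],40],[[0,0,-0.0758],[7.6,-12.5,0],40],[[0,0,0],[0,0,0],40],[[0,0,0],[0,0,0],40]]}}

```text
t: 15.7
tool_pos: [0.4238, 0.1451, 0.2439]
tcp_rot: [150.5, 5.4, 95.9]
ft_force: [0.0, 0.1, -0.0]
gripper_width: 0.0401
```

```bash
python3 -c "
from st import *
st('ll');T=go('ll',h=.06,ang=100.5,N=6)"
```

```text
q [ 20.  12. -55. 134.  66.  30. -82.] ang 100.5 tilt 0.5 off -1.8 0.3 h 102.2 f_tool [0.1 0.  0. ] tq_tool [0.39 0.09 0.01] w 40.1 t 15.7
6 x [-0.0004, 0.0008, -0.0001] [-0.09, 0.3, 7.04] deg 0.05 mm 7.0
```

Call:
{"op": "play_rows", "data": {"series": [[[0,0,0],[0,0.3,7],40],[[0,0,0],[0,0.3,7],40],[[0,0,0],[0,0.3,7],40],[[0,0,0],[0,0.3,7],40],[[0,0,0],[0,0.3,7],40],[[0,0,0],[0,0.3,7],40],[[0,0,0],[0,0,0],40]]}}

```text
t: 16.28
tool_pos: [0.4476, 0.1428, 0.2083]
tcp_rot: [150.5, 5.4, 95.7]
ft_force: [-0.4, -0.6, 0.5]
gripper_width: 0.04
```

Call:
{"op": "play_rows", "data": {"series": [[[0,0,0],[0,0,0],8],[[0,0,0],[0,0,0],8],[[0,0,0],[0,0,0],8],[[0,0,0],[0,0,0],8]]}}

```text
t: 16.62
tool_pos: [0.4463, 0.1435, 0.2093]
tcp_rot: [150.5, 5.5, 95.9]
ft_force: [-7.8, -0.6, -0.2]
gripper_width: 0.0155
```

```bash
python3 -c "
from st import *
st('ll')"
```

```text
q [ 15.  19. -50. 133.  79.  31. -93.] ang 100.5 tilt 0.5 off 0.4 -0.1 h 61.0 f_tool [ 0.2 -6.9 -3.7] tq_tool [ 1.85  0.05 -0.01] w 15.5 t 16.6167
```

Call:
{"op": "play_rows", "data": {"series": [[[0,0,0.091],[0,0,0.2],8],[[0,0,0.091],[0,0,0.2],8],[[0,0,0.091],[0,0,0.2],8],[[0,0,0.091],[0,0,0.2],8],[[0,0,0.091],[0,0,0.2],8]]}}

```text
t: 17.03
tool_pos: [0.4464, 0.1436, 0.2083]
tcp_rot: [150.9, -7.5, 73.0]
ft_force: [-4.0, -0.0, 2.4]
gripper_width: 0.0154
```

Call:
{"op": "play_rows", "data": {"series": [[[0,0,0.091],[0,0,0.2],8],[[0,0,0.091],[0,0,0.2],8],[[0,0,0.091],[0,0,0.2],8],[[0,0,0.091],[0,0,0.2],8],[[0,0,0.091],[0,0,0.2],8],[[0,0,0],[0,0,0],8],[[0,0,0],[0,0,0],8]]}}

```text
t: 17.62
tool_pos: [0.4465, 0.1437, 0.2073]
tcp_rot: [156.5, -19.1, 49.3]
ft_force: [-5.5, -0.1, 3.6]
gripper_width: 0.0157
```

```bash
python3 -c "
from st import *
st('ll')"
```

```text
q [  13.   18.  -47.  134.   79.   30. -145.] ang 48.4 tilt 0.5 off -0.4 0.1 h 59.1 f_tool [-2.2 -1.9 -5.9] tq_tool [ 0.81 -0.95  0.16] w 15.7 t 17.6167
```

Call:
{"op": "play_rows", "data": {"series": [[[0,0,0],[0,0,0],40],[[0,0,0],[0,0,0],40],[[0,0,0],[0,0,0],40],[[0,0,0],[0,0,-15],40],[[0,0,0],[0,0,-15],40],[[0,0,0],[0,0,-15],40],[[0,0,0],[0,0,0],40]]}}

```text
t: 18.2
tool_pos: [0.4251, 0.1458, 0.2483]
tcp_rot: [156.3, -19.3, 49.4]
ft_force: [0.2, -0.2, -0.1]
gripper_width: 0.0401
```

```bash
python3 -c "
from st import *
from bars2 import *
st('ll');wbars();T=go('ul',h=.12,ang=48.4,N=6)"
```

```text
q [  18.   11.  -53.  134.   64.   29. -132.] ang 48.4 tilt 0.5 off 1.5 1.0 h 105.4 f_tool [-0.1  0.2  0.2] tq_tool [ 0.3  -0.29 -0.06] w 40.1 t 18.2
ul 3085 uv 0.0538 0.0648 h -0.0006 LW [0.07  0.016] ang 48.3 turn 0.957 [0.5727 0.1374 0.2097]
ll 1792 uv -0.0557 0.0648 h -0.0006 LW [0.07  0.016] ang 47.9 turn 0.964 [0.478  0.1424 0.1551]
ur 2823 uv 0.0539 -0.0649 h -0.0008 LW [0.07  0.018] ang 49.5 turn 0.935 [0.5659 0.0079 0.2096]
6 x [0.0011, 0.0004, -0.0001] [11.96, 13.57, -2.48] deg 0.07 mm 18.3
```

Call:
{"op": "play_rows", "data": {"series": [[[0,0,0],[12,13.6,-2.5],40],[[0,0,0],[12,13.6,-2.5],40],[[0,0,0],[12,13.6,-2.5],40],[[0,0,0],[12,13.6,-2.5],40],[[0,0,0],[12,13.6,-2.5],40],[[0,0,0],[12,13.6,-2.5],40],[[0,0,-0.12],[0,0,0],40],[[0,0,-0.12],[0,0,0],40]]}}

```text
t: 18.92
tool_pos: [0.5131, 0.1394, 0.3135]
tcp_rot: [152.8, -13.2, 62.3]
ft_force: [0.1, -0.4, -1.0]
gripper_width: 0.04
```

Call:
{"op": "play_rows", "data": {"series": [[[0,0,-0.12],[0,0,0],40],[[0,0,-0.12],[0,0,0],40],[[0,0,-0.12],[0,0,0],40],[[0,0,-0.12],[0,0,0],40],[[0,0,-0.12],[0,0,0],40],[[0,0,-0.12],[0,0,0],40],[[0,0,-0.12],[0,0,0],40],[[0,0,-0.12],[0,0,0],40]]}}

```text
t: 19.58
tool_pos: [0.5121, 0.1394, 0.3128]
tcp_rot: [153.0, 13.6, 111.0]
ft_force: [0.5, -0.2, -0.2]
gripper_width: 0.0401
```

Call:
{"op": "play_rows", "data": {"series": [[[0,0,-0.12],[0,0,0],40],[[0,0,-0.12],[0,0,0],40],[[0,0,-0.12],[0,0,0],40],[[0,0,-0.12],[0,0,0],40],[[0,0,-0.12],[0,0,0],40],[[0,0,-0.12],[0,0,0],40],[[0,0,-0.12],[0,0,0],40],[[0,0,-0.12],[0,0,0],40]]}}

```text
t: 20.25
tool_pos: [0.5122, 0.1394, 0.3128]
tcp_rot: [176.0, 29.7, 168.2]
ft_force: [-0.1, 0.2, -0.6]
gripper_width: 0.0401
```

Call:
{"op": "play_rows", "data": {"series": [[[0,0,-0.12],[0,0,0],40],[[0,0,-0.12],[0,0,0],40],[[0,0,-0.12],[0,0,0],40],[[0,0,-0.12],[0,0,0],40],[[0,0,-0.12],[0,0,0],40],[[0,0,-0.12],[0,0,0],40],[[0,0,-0.12],[0,0,0],40],[[0,0,-0.12],[0,0,0],40]]}}

```text
t: 20.92
tool_pos: [0.5123, 0.1395, 0.3128]
tcp_rot: [-156.8, 19.5, -131.7]
ft_force: [-0.4, 0.1, -1.4]
gripper_width: 0.0401
```

Call:
{"op": "play_rows", "data": {"series": [[[0,0,-0.02],[0,0,0],40],[[0,0,0],[0,0,0],40]]}}

```text
t: 21.08
tool_pos: [0.512, 0.1398, 0.3129]
tcp_rot: [-156.6, 19.3, -131.0]
ft_force: [-0.1, -0.4, 0.2]
gripper_width: 0.0398
```

```bash
python3 -c "
from st import *
from bars2 import *
st('ul');wbars('w3.png');K['ul']=([.5729,.1372,.2098],0);T=go('ul',h=.061,ang=228.3,N=5)"
```

```text
q [ 43.  31. -84. 121.  70.  52.  57.] ang -131.9 tilt 0.5 off -0.8 -0.3 h 118.2 f_tool [ 0.3 -0.3 -0.2] tq_tool [-0.35  0.19  0.05] w 39.8 t 21.0833
lr 932 uv -0.0393 -0.0469 h -0.0007 LW [0.02  0.016] ang 51.9 turn 0.894 [0.4862 0.0302 0.1632]
ur 3019 uv 0.0537 -0.0659 h -0.0006 LW [0.07  0.016] ang 49.7 turn 0.932 [0.5656 0.0069 0.2097]
ll 2708 uv -0.0554 0.0632 h -0.0006 LW [0.07  0.016] ang 48.0 turn 0.961 [0.4781 0.1409 0.1551]
ul 1614 uv 0.0536 0.0628 h -0.0006 LW [0.07  0.016] ang 48.6 turn 0.951 [0.5724 0.1355 0.2097]
5 x [-0.0006, -0.001, -0.0009] [-0.29, -0.08, 11.79] deg 0.08 mm 11.8
```

Call:
{"op": "play_rows", "data": {"series": [[[0,0,0],[-0.2,0,11.8],40],[[0,0,0],[-0.2,0,11.8],40],[[0,0,0],[-0.2,0,11.8],40],[[0,0,0],[-0.2,0,11.8],40],[[0,0,0],[-0.2,0,11],40],[[0,0,0],[0,0,0],40],[[0,0,0],[0,0,0],40]]}}

```text
t: 21.72
tool_pos: [0.5412, 0.1391, 0.2633]
tcp_rot: [-156.6, 19.2, -130.9]
ft_force: [1.0, 0.7, 0.8]
gripper_width: 0.0401
```

Call:
{"op": "play_rows", "data": {"series": [[[0,0,0],[0,0,0],8],[[0,0,0],[0,0,0],8],[[0,0,0],[0,0,0],8],[[0,0,0],[0,0,0],8]]}}

```text
t: 22.05
tool_pos: [0.5411, 0.1391, 0.264]
tcp_rot: [-156.5, 19.2, -130.9]
ft_force: [-3.7, 6.2, -1.9]
gripper_width: 0.0157
```

```bash
python3 -c "
from st import *
st('ul')"
```

```text
q [ 36.  35. -75. 120.  78.  50.  52.] ang -131.8 tilt 0.5 off 0.0 0.6 h 61.3 f_tool [-1.5  7.3 -0.4] tq_tool [-1.87  0.2   0.01] w 15.7 t 22.05
```

Call:
{"op": "play_rows", "data": {"series": [[[0,0,0.088],[0,0,0.2],8],[[0,0,0.088],[0,0,0.2],8],[[0,0,0.088],[0,0,0.2],8],[[0,0,0.088],[0,0,0.2],8],[[0,0,0.088],[0,0,0.2],8]]}}

```text
t: 22.47
tool_pos: [0.5415, 0.1393, 0.2632]
tcp_rot: [-167.1, 27.3, -157.1]
ft_force: [-2.3, -0.1, 3.2]
gripper_width: 0.0159
```

Call:
{"op": "play_rows", "data": {"series": [[[0,0,0.088],[0,0,0.2],8],[[0,0,0.088],[0,0,0.2],8],[[0,0,0.088],[0,0,0.2],8],[[0,0,0.088],[0,0,0.2],8],[[0,0,0.044],[0,0,0.2],8],[[0,0,0.03],[0,0,0],8],[[0,0,0],[0,0,0],8],[[0,0,0],[0,0,0],8]]}}

```text
t: 23.13
tool_pos: [0.5419, 0.1393, 0.2623]
tcp_rot: [179.6, 30.0, 175.5]
ft_force: [-5.1, -0.2, 6.8]
gripper_width: 0.0162
```

```bash
python3 -c "
from st import *
st('ul')"
```

```text
q [ 34.  32. -71. 120.  76.  46.   3.] ang 178.8 tilt 0.5 off -0.2 0.9 h 59.5 f_tool [ 1.  -0.5 -8.4] tq_tool [ 0.14  0.74 -0.38] w 16.2 t 23.1333
```

Call:
{"op": "play_rows", "data": {"series": [[[0,0,0],[0,0,0],40],[[0,0,0],[0,0,0],40],[[0,0,0],[0,0,0],40],[[0,0,0],[0,0,-15],40],[[0,0,0],[0,0,-15],40],[[0,0,0],[0,0,-15],40],[[0,0,0],[0,0,0],40]]}}

```text
t: 23.72
tool_pos: [0.5198, 0.1412, 0.3027]
tcp_rot: [179.5, 30.1, 175.4]
ft_force: [0.9, 0.9, 0.8]
gripper_width: 0.04
```

```bash
python3 -c "
from st import *
from bars2 import *
st('ul');wbars();K['lr']=([.4708,.0127,.155],0);T=go('lr',h=.105,ang=229.7,N=14)"
```

```text
q [ 39.  28. -77. 120.  69.  47.   8.] ang 178.7 tilt 0.5 off 0.8 1.5 h 105.6 f_tool [-1.1  0.9 -0.3] tq_tool [-0.1   0.31  0.04] w 40.0 t 23.7167
ll 2931 uv -0.0562 0.0637 h -0.0006 LW [0.07  0.016] ang 48.2 turn 0.959 [0.4775 0.1414 0.1548]
lr 3681 uv -0.0562 -0.0662 h -0.0005 LW [0.071 0.017] ang 49.3 turn 0.939 [0.4705 0.0116 0.1548]
ul 1756 uv 0.0535 0.0635 h -0.0022 LW [0.07  0.016] ang -0.2 turn 1.802 [0.5731 0.1361 0.2082]
ur 2872 uv 0.0533 -0.0658 h -0.0008 LW [0.07  0.017] ang 49.7 turn 0.932 [0.5654 0.0071 0.2094]
14 x [-0.0005, -0.0001, -0.0637] [11.17, -5.79, 0.07] deg 3.65 mm 12.6
```

Call:
{"op": "play_rows", "data": {"series": [[[0,0,-0.0637],[11.2,-5.8,0],40],[[0,0,-0.0637],[11.2,-5.8,0],40],[[0,0,-0.0637],[11.2,-5.8,0],40],[[0,0,-0.0637],[11.2,-5.8,0],40],[[0,0,-0.0637],[11.2,-5.8,0],40],[[0,0,-0.0637],[11.2,-5.8,0],40],[[0,0,-0.0637],[11.2,-5.8,0],40],[[0,0,0],[0,0,0],40]]}}

```text
t: 24.43
tool_pos: [0.455, 0.089, 0.2642]
tcp_rot: [-166.4, 26.8, -155.7]
ft_force: [0.7, 0.7, -1.4]
gripper_width: 0.0402
```

```bash
python3 -c "
from st import *
st('lr');K['lr']=([.4708,.0127,.155],0);T=go('lr',h=.105,ang=229.7,N=7)"
```

```text
q [ 52.  27. -84. 131.  74.  42.  28.] ang -155.8 tilt 0.6 off 38.0 74.9 h 102.9 f_tool [-0.2  0.7  1.5] tq_tool [-0.23  0.32  0.02] w 40.2 t 24.4333
7 x [-0.0006, -0.0011, -0.0635] [10.65, -5.77, -0.01] deg 3.64 mm 12.1
```

Call:
{"op": "play_rows", "data": {"series": [[[0,0,-0.0635],[10.6,-5.8,0],40],[[0,0,-0.0635],[10.6,-5.8,0],40],[[0,0,-0.0635],[10.6,-5.8,0],40],[[0,0,-0.0635],[10.6,-5.8,0],40],[[0,0,0],[0,0,0],40]]}}

```text
t: 24.85
tool_pos: [0.4318, 0.0496, 0.2528]
tcp_rot: [-160.0, 22.7, -140.5]
ft_force: [-0.7, -0.1, 0.6]
gripper_width: 0.0397
```

```bash
python3 -c "
from st import *
st('lr');K['lr']=([.4708,.0127,.155],0);T=go('lr',h=.105,ang=229.7,N=4)"
```

```text
q [ 61.  25. -87. 136.  76.  38.  45.] ang -141.4 tilt 0.6 off 14.0 34.3 h 103.6 f_tool [ 0.3  0.1 -0.8] tq_tool [-0.28  0.19  0.06] w 39.7 t 24.85
4 x [-0.001, -0.0017, -0.0483] [8.39, -4.1, 0.1] deg 2.77 mm 9.3
```

Call:
{"op": "play_rows", "data": {"series": [[[0,0,-0.0483],[8.4,-4.1,0.5],40],[[0,0,-0.0483],[8.4,-4.1,0.5],40],[[0,0,0],[0,0,0],40]]}}

```text
t: 25.1
tool_pos: [0.4254, 0.0337, 0.2489]
tcp_rot: [-157.9, 20.8, -135.0]
ft_force: [0.2, 0.5, -0.9]
gripper_width: 0.04
```

```bash
python3 -c "
from st import *
st('lr');print(robot.get_obs()['joint_pos'].round(2));K['lr']=([.4708,.0127,.155],0);T=go('lr',h=.1,ang=229.7,N=3)"
```

```text
q [ 65.  25. -88. 137.  77.  35.  51.] ang -135.9 tilt 0.5 off 7.2 18.1 h 103.0 f_tool [-0.2  0.6  0.9] tq_tool [-0.31  0.22  0.1 ] w 40.0 t 25.1
[ 65.12  25.02 -87.66 136.82  76.91  35.48  51.29]
3 x [-0.0013, -0.0018, -0.0326] [6.0, -2.7, 1.55] deg 1.87 mm 6.8
```

Call:
{"op": "play_rows", "data": {"series": [[[0,0,-0.0326],[6.0,-2.7,1.5],40],[[0,0,-0.0326],[6.0,-2.7,1.5],40],[[0,0,-0.0326],[6.0,-2.7,1.5],40],[[0,0,0],[0,0,0],40],[[0,0,0],[0,0,0],40]]}}

```text
t: 25.52
tool_pos: [0.4213, 0.0166, 0.2423]
tcp_rot: [-156.1, 18.7, -129.5]
ft_force: [1.0, -0.7, 0.1]
gripper_width: 0.0402
```

```bash
python3 -c "
from st import *
st('lr');print(robot.get_obs()['joint_pos'].round(2));K['lr']=([.4708,.0127,.155],0);T=go('lr',h=.06,ang=229.5,N=5)"
```

```text
q [ 68.  26. -88. 138.  79.  35.  57.] ang -130.3 tilt 0.5 off 1.2 0.9 h 98.9 f_tool [-0.1 -1.2  0.4] tq_tool [-0.37  0.16  0.07] w 40.2 t 25.5167
[ 68.04  26.12 -87.77 137.87  79.14  34.55  57.4 ]
5 x [-0.0006, -0.0007, 0.0006] [0.27, -0.05, 8.09] deg 0.06 mm 8.1
```

Call:
{"op": "play_rows", "data": {"series": [[[0,0,0],[0.2,0,8],40],[[0,0,0],[0.2,0,8],40],[[0,0,0],[0.2,0,8],40],[[0,0,0],[0.2,0,8],40],[[0,0,0],[0.2,0,8],40],[[0,0,0],[0,0,0],40],[[0,0,0],[0,0,0],40]]}}

```text
t: 26.1
tool_pos: [0.4403, 0.0151, 0.2073]
tcp_rot: [-156.1, 18.6, -129.3]
ft_force: [-0.4, -0.1, -0.3]
gripper_width: 0.0401
```

Call:
{"op": "play_rows", "data": {"series": [[[0,0,0],[0,0,0],8],[[0,0,0],[0,0,0],8],[[0,0,0],[0,0,0],8],[[0,0,0],[0,0,0],8]]}}

```text
t: 26.43
tool_pos: [0.4399, 0.0141, 0.2073]
tcp_rot: [-156.0, 18.6, -129.3]
ft_force: [-4.4, 4.7, -2.4]
gripper_width: 0.016
```

```bash
python3 -c "
from st import *
st('lr')"
```

```text
q [ 58.  30. -77. 138.  90.  35.  49.] ang -130.1 tilt 0.5 off -0.1 -0.7 h 59.2 f_tool [-0.   6.9 -0.3] tq_tool [-1.94  0.11  0.16] w 16.0 t 26.4333
```

Call:
{"op": "play_rows", "data": {"series": [[[0,0,0.0865],[0,0,0.2],8],[[0,0,0.0865],[0,0,0.2],8],[[0,0,0.0865],[0,0,0.2],8],[[0,0,0.0865],[0,0,0.2],8],[[0,0,0.0865],[0,0,0.2],8]]}}

```text
t: 26.85
tool_pos: [0.4402, 0.0143, 0.2064]
tcp_rot: [-166.1, 26.8, -154.9]
ft_force: [-2.6, 0.0, 3.3]
gripper_width: 0.0162
```

Call:
{"op": "play_rows", "data": {"series": [[[0,0,0.0865],[0,0,0.2],8],[[0,0,0.0865],[0,0,0.2],8],[[0,0,0.0865],[0,0,0.2],8],[[0,0,0.0865],[0,0,0.2],8],[[0,0,0.0865],[0,0,0.2],8],[[0,0,0.025],[0,0,0],8],[[0,0,0],[0,0,0],8],[[0,0,0],[0,0,0],8]]}}

```text
t: 27.52
tool_pos: [0.4406, 0.0144, 0.2055]
tcp_rot: [179.7, 30.0, 175.8]
ft_force: [-4.6, 1.0, 6.0]
gripper_width: 0.0159
```

```bash
python3 -c "
from st import *
st('lr')"
```

```text
q [ 58.  32. -78. 137.  91.  37.  -3.] ang 179.0 tilt 0.5 off -0.5 -0.3 h 57.3 f_tool [ 1.1  0.7 -7.5] tq_tool [-0.27  0.72 -0.25] w 15.9 t 27.5167
```

Torque has risen at the stop. Release and go on to UR.

Call:
{"op": "play_rows", "data": {"series": [[[0,0,0],[0,0,0],40],[[0,0,0],[0,0,0],40],[[0,0,0],[0,0,0],40],[[0,0,0],[0,0,-11],40],[[0,0,0],[0,0,-11],40],[[0,0,0],[0,0,-11],40],[[0,0,0],[0,0,-11],40],[[0,0,0],[0,0,0],40]]}}

```text
t: 28.18
tool_pos: [0.419, 0.0152, 0.2445]
tcp_rot: [179.8, 30.1, 175.7]
ft_force: [-0.3, 0.6, -0.4]
gripper_width: 0.04
```

```bash
python3 -c "
from st import *
from bars2 import *
st('lr');wbars();K['ur']=([.5656,.0073,.2097],0);T=go('ur',h=.105,ang=229.6,N=14)"
```

```text
q [ 69.  24. -88. 138.  78.  33.   8.] ang 178.9 tilt 0.6 off 0.4 -0.7 h 101.8 f_tool [0.5 0.6 0.2] tq_tool [-0.02  0.36  0.05] w 40.0 t 28.1833
lr 1810 uv -0.0569 -0.0664 h -0.0022 LW [0.016 0.07 ] ang -0.3 turn 1.805 [0.4708 0.0114 0.153 ]
ll 2174 uv -0.0566 0.0631 h -0.0006 LW [0.07  0.016] ang 48.1 turn 0.96 [0.4771 0.1408 0.1545]
ur 1119 uv 0.056 -0.0625 h -0.0006 LW [0.059 0.016] ang 54.0 turn 0.857 [0.5678 0.0102 0.2109]
14 x [-0.0006, -0.0002, -0.0633] [-7.5, -3.06, -0.13] deg 3.63 mm 8.1
```

Call:
{"op": "play_rows", "data": {"series": [[[0,0,0],[-14,0,0],40],[[0,0,0],[-14,0,0],40],[[0,0,0],[-14,0,0],40],[[0,0,0],[-14,0,0],40],[[0,0,0],[-14,0,0],40],[[0,0,0],[-14,0,0],40],[[0,0,0],[-14,0,0],40],[[0,0,0],[-10,0,0],40]]}}

```text
t: 28.9
tool_pos: [0.5136, 0.0079, 0.2973]
tcp_rot: [179.6, 30.0, 175.6]
ft_force: [-0.5, -0.2, 0.2]
gripper_width: 0.0402
```

```bash
python3 -c "
from st import *
st('ur');K['ur']=([.5656,.0073,.2097],0);T=go('ur',h=.09,ang=229.6,N=10)"
```

```text
q [ 64.  31. -86. 124.  69.  42.  22.] ang 178.8 tilt 0.5 off -0.9 -3.2 h 100.6 f_tool [ 0.3 -0.2 -0.4] tq_tool [-0.03  0.32  0.02] w 40.2 t 28.9
10 x [-0.0005, -0.0003, -0.0886] [-0.2, 0.17, 1.18] deg 5.08 mm 1.2
```

Call:
{"op": "play_rows", "data": {"series": [[[0,0,-0.0886],[-0.2,0.2,1.0],40],[[0,0,-0.0886],[-0.2,0.2,1.0],40],[[0,0,-0.0886],[-0.2,0.2,1.0],40],[[0,0,-0.0886],[-0.2,0.2,1.0],40],[[0,0,-0.0886],[-0.2,0.2,1.0],40],[[0,0,0],[0,0,0],40]]}}

```text
t: 29.4
tool_pos: [0.5157, 0.0092, 0.2926]
tcp_rot: [-166.4, 26.9, -155.5]
ft_force: [0.0, -0.0, -0.5]
gripper_width: 0.0401
```

```bash
python3 -c "
from st import *
st('ur');print(robot.get_obs()['joint_pos'].round(2));K['ur']=([.5656,.0073,.2097],0);T=go('ur',h=.093,ang=229.6,N=5)"
```

```text
q [ 63.  34. -87. 124.  72.  44.  46.] ang -155.6 tilt 0.5 off -1.5 -1.9 h 95.6 f_tool [0.2 0.1 0.4] tq_tool [-0.23  0.26  0.08] w 40.1 t 29.4
[ 63.12  33.74 -86.65 124.38  72.21  44.38  45.58]
5 x [-0.0007, -0.0009, -0.0881] [-0.39, -0.07, 0.76] deg 5.05 mm 0.9
```

Call:
{"op": "play_rows", "data": {"series": [[[0,0,-0.088],[-0.4,0,0.4],40],[[0,0,-0.088],[-0.4,0,0.4],40],[[0,0,-0.088],[-0.4,0,0.4],40],[[0,0,-0.088],[-0.4,0,0.4],40],[[0,0,-0.088],[-0.4,0,0.4],40],[[0,0,0],[0,0,0],40],[[0,0,0],[0,0,0],40]]}}

```text
t: 29.98
tool_pos: [0.5181, 0.0102, 0.2922]
tcp_rot: [-156.2, 18.8, -129.9]
ft_force: [0.1, -0.0, 0.7]
gripper_width: 0.04
```

```bash
python3 -c "
from st import *
from bars2 import *
st('ur');wbars();K['ur']=([.5656,.0073,.2097],0);T=go('ur',h=.06,ang=229.6,N=4)"
```

```text
q [ 63.  36. -88. 124.  74.  46.  70.] ang -130.8 tilt 0.5 off 0.3 -0.7 h 94.1 f_tool [-0.2 -0.4 -0.5] tq_tool [-0.33  0.12  0.08] w 40.0 t 29.9833
lr 3217 uv -0.0554 -0.0665 h -0.0022 LW [0.017 0.069] ang -0.1 turn 1.801 [0.472  0.0113 0.1538]
ur 1977 uv 0.0536 -0.0673 h -0.0006 LW [0.069 0.015] ang 49.7 turn 0.933 [0.5654 0.0056 0.2097]
ll 3208 uv -0.0557 0.0623 h -0.001 LW [0.069 0.016] ang 46.4 turn 0.99 [0.478  0.1399 0.1547]
ur 193 uv 0.0686 -0.083 h 0.0154 LW [0.022 0.011] ang -97.8 turn 3.506 [ 0.5696 -0.0104  0.231 ]
ur 196 uv 0.0355 -0.0545 h 0.0151 LW [0.023 0.011] ang 16.2 turn 1.517 [0.5426 0.0195 0.2142]
4 x [-0.0008, -0.0012, -0.0015] [0.06, -0.03, 8.85] deg 0.12 mm 8.8
```

Call:
{"op": "play_rows", "data": {"series": [[[0,0,0],[0,0,8.8],40],[[0,0,0],[0,0,8.8],40],[[0,0,0],[0,0,8.8],40],[[0,0,0],[0,0,7.5],40],[[0,0,0],[0,0,0],40],[[0,0,0],[0,0,0],40]]}}

```text
t: 30.53
tool_pos: [0.5349, 0.0094, 0.2631]
tcp_rot: [-156.2, 18.7, -129.7]
ft_force: [-0.4, 0.4, -0.6]
gripper_width: 0.0397
```

Call:
{"op": "play_rows", "data": {"series": [[[0,0,0],[0,0,0],8],[[0,0,0],[0,0,0],8],[[0,0,0],[0,0,0],8],[[0,0,0],[0,0,0],8]]}}

```text
t: 30.87
tool_pos: [0.5348, 0.0093, 0.2634]
tcp_rot: [-156.2, 18.7, -129.7]
ft_force: [-6.3, 5.5, -1.2]
gripper_width: 0.0162
```

```bash
python3 -c "
from st import *
st('ur')"
```

```text
q [ 58.  38. -81. 124.  79.  45.  66.] ang -130.5 tilt 0.5 off 0.4 -0.7 h 60.7 f_tool [ 0.2  8.1 -2.3] tq_tool [-2.09  0.22  0.02] w 16.2 t 30.8667
```

Call:
{"op": "play_rows", "data": {"series": [[[0,0,0.0865],[0,0,0.2],8],[[0,0,0.0865],[0,0,0.2],8],[[0,0,0.0865],[0,0,0.2],8],[[0,0,0.0865],[0,0,0.2],8],[[0,0,0.0865],[0,0,0.2],8]]}}

```text
t: 31.28
tool_pos: [0.5351, 0.0095, 0.2625]
tcp_rot: [-166.3, 26.9, -155.3]
ft_force: [-3.2, 0.2, 2.9]
gripper_width: 0.0157
```

Call:
{"op": "play_rows", "data": {"series": [[[0,0,0.0865],[0,0,0.2],8],[[0,0,0.0865],[0,0,0.2],8],[[0,0,0.0865],[0,0,0.2],8],[[0,0,0.0865],[0,0,0.2],8],[[0,0,0.0865],[0,0,0.2],8],[[0,0,0.025],[0,0,0],8],[[0,0,0],[0,0,0],8],[[0,0,0],[0,0,0],8]]}}

```text
t: 31.95
tool_pos: [0.5356, 0.0094, 0.2616]
tcp_rot: [179.6, 30.0, 175.4]
ft_force: [-6.5, -0.1, 6.4]
gripper_width: 0.0158
```

```bash
python3 -c "
from st import *
st('ur')"
```

```text
q [ 56.  33. -77. 124.  76.  40.  16.] ang 178.7 tilt 0.5 off 0.2 -0.5 h 58.8 f_tool [ 2.4 -0.5 -8.7] tq_tool [ 0.05  0.97 -0.3 ] w 15.8 t 31.95
```

Call:
{"op": "play_rows", "data": {"series": [[[0,0,0],[0,0,0],40],[[0,0,0],[0,0,0],40],[[0,0,0],[0,0,0],40],[[0,0,0],[0,0,-11],40],[[0,0,0],[0,0,-11],40],[[0,0,0],[0,0,-11],40],[[0,0,0],[0,0,-11],40],[[0,0,0],[0,0,0],40]]}}

```text
t: 32.62
tool_pos: [0.5142, 0.0107, 0.3009]
tcp_rot: [179.5, 30.1, 175.2]
ft_force: [0.5, -0.1, -0.3]
gripper_width: 0.0397
```

```bash
python3 -c "
from st import *
from bars2 import *
st('ur');wbars();K['ll']=([.4777,.1417,.1549],0);T=go('ll',h=.1,ang=228,N=15)"
```

```text
q [ 64.  30. -86. 124.  68.  41.  22.] ang 178.5 tilt 0.5 off 1.2 -0.4 h 103.5 f_tool [-0.3 -0.1  0.5] tq_tool [-0.04  0.3   0.  ] w 39.7 t 32.6167
lr 2830 uv -0.0566 -0.0664 h -0.0022 LW [0.016 0.07 ] ang -0.2 turn 1.802 [0.471  0.0115 0.1532]
ll 4454 uv -0.0561 0.0628 h -0.0007 LW [0.069 0.017] ang 48.0 turn 0.961 [0.4775 0.1404 0.1547]
ul 2787 uv 0.0533 0.0628 h -0.0024 LW [0.069 0.016] ang -0.4 turn 1.806 [0.573  0.1353 0.208 ]
ur 1801 uv 0.053 -0.0664 h -0.0024 LW [0.016 0.069] ang -0.1 turn 1.8 [0.5658 0.0064 0.2078]
15 x [-0.0004, -0.0001, -0.0576] [3.78, 11.07, 0.23] deg 3.3 mm 11.7
```

Call:
{"op": "play_rows", "data": {"series": [[[0,0,-0.0576],[3.8,11.1,0.2],40],[[0,0,-0.0576],[3.8,11.1,0.2],40],[[0,0,-0.0576],[3.8,11.1,0.2],40],[[0,0,-0.0576],[3.8,11.1,0.2],40],[[0,0,-0.0576],[3.8,11.1,0.2],40],[[0,0,-0.0576],[3.8,11.1,0.2],40],[[0,0,-0.0576],[3.8,11.1,0.2],40],[[0,0,-0.0576],[3.8,11.1,0.2],40]]}}

```text
t: 33.33
tool_pos: [0.4805, 0.0941, 0.2747]
tcp_rot: [-166.0, 26.8, -154.8]
ft_force: [0.6, 0.3, 0.0]
gripper_width: 0.0399
```

Call:
{"op": "play_rows", "data": {"series": [[[0,0,-0.0576],[3.8,11.1,0.2],40],[[0,0,-0.0576],[3.8,11.1,0.2],40],[[0,0,-0.0576],[3.8,11.1,0.2],40],[[0,0,-0.0576],[3.8,11.1,0.2],40],[[0,0,-0.0576],[3.8,11.1,0.2],40],[[0,0,-0.0576],[3.8,11.1,0.2],40],[[0,0,-0.0576],[3.8,11.1,0.2],40],[[0,0,0],[0,0,0],40]]}}

```text
t: 34.0
tool_pos: [0.4256, 0.1458, 0.2398]
tcp_rot: [-156.7, 19.2, -130.9]
ft_force: [-0.4, -1.0, 0.1]
gripper_width: 0.0404
```

```bash
python3 -c "
from st import *
from bars2 import *
K['ll']=([.4777,.1417,.1549],0);st('ll');wbars();T=go('ll',h=.06,ang=228,N=5)"
```

```text
q [ 38.  30. -82. 133.  80.  48.  37.] ang -131.8 tilt 0.5 off -2.8 1.4 h 99.6 f_tool [ 1.  -0.4 -0.3] tq_tool [-0.33  0.19  0.04] w 40.4 t 34.0
lr 3479 uv -0.0565 -0.066 h -0.0022 LW [0.016 0.07 ] ang -0.0 turn 1.8 [0.4711 0.0119 0.1532]
ur 2503 uv 0.0528 -0.066 h -0.0024 LW [0.069 0.016] ang 2.5 turn 1.755 [0.5658 0.0068 0.2077]
ll 1929 uv -0.0565 0.0629 h -0.0006 LW [0.069 0.016] ang 48.3 turn 0.956 [0.4772 0.1406 0.1546]
5 x [-0.0005, -0.001, 0.0002] [-0.1, -0.37, 7.92] deg 0.06 mm 7.9
```

Call:
{"op": "play_rows", "data": {"series": [[[0,0,0],[-0.2,-0.4,7.9],40],[[0,0,0],[-0.2,-0.4,7.9],40],[[0,0,0],[-0.2,-0.4,7.9],40],[[0,0,0],[-0.2,-0.4,7.9],40],[[0,0,0],[-0.2,-0.4,7.9],40],[[0,0,0],[0,0,0],40],[[0,0,0],[0,0,0],40]]}}

```text
t: 34.63
tool_pos: [0.449, 0.1428, 0.2077]
tcp_rot: [-156.7, 19.3, -131.2]
ft_force: [-0.8, -0.3, -0.2]
gripper_width: 0.04
```

Call:
{"op": "play_rows", "data": {"series": [[[0,0,0],[0,0,0],8],[[0,0,0],[0,0,0],8],[[0,0,0],[0,0,0],8],[[0,0,0],[0,0,0],8]]}}

```text
t: 34.97
tool_pos: [0.4475, 0.1441, 0.2077]
tcp_rot: [-156.8, 19.4, -131.1]
ft_force: [-4.0, 7.6, -5.9]
gripper_width: 0.0162
```

```bash
python3 -c "
from st import *
st('ll')"
```

```text
q [ 33.  34. -75. 133.  87.  49.  33.] ang -132.0 tilt 0.4 off 0.6 0.6 h 59.0 f_tool [-0.9 10.   2.9] tq_tool [-2.3   0.16  0.03] w 16.2 t 34.9667
```

Call:
{"op": "play_rows", "data": {"series": [[[0,0,0.085],[0,0,0.2],8],[[0,0,0.085],[0,0,0.2],8],[[0,0,0.085],[0,0,0.2],8],[[0,0,0.085],[0,0,0.2],8],[[0,0,0.085],[0,0,0.2],8]]}}

```text
t: 35.38
tool_pos: [0.448, 0.144, 0.2069]
tcp_rot: [-166.9, 27.1, -156.4]
ft_force: [-3.2, 2.2, 0.0]
gripper_width: 0.0157
```

Call:
{"op": "play_rows", "data": {"series": [[[0,0,0.085],[0,0,0.2],8],[[0,0,0.085],[0,0,0.2],8],[[0,0,0.085],[0,0,0.2],8],[[0,0,0.085],[0,0,0.2],8],[[0,0,0.085],[0,0,0.2],8],[[0,0,0.023],[0,0,0],8],[[0,0,0],[0,0,0],8],[[0,0,0],[0,0,0],8]]}}

```text
t: 36.05
tool_pos: [0.4483, 0.1439, 0.2061]
tcp_rot: [179.1, 29.9, 174.8]
ft_force: [-5.8, 1.9, 2.7]
gripper_width: 0.0158
```

```bash
python3 -c "
from st import *
st('ll')"
```

```text
q [ 33.  34. -74. 133.  88.  49. -17.] ang 178.2 tilt 0.4 off 0.5 0.4 h 57.2 f_tool [ 3.8  1.5 -5.3] tq_tool [-0.35  1.3  -0.42] w 15.8 t 36.05
```

Call:
{"op": "play_rows", "data": {"series": [[[0,0,0],[0,0,0],40],[[0,0,0],[0,0,0],40],[[0,0,0],[0,0,0],40],[[0,0,0],[0,0,-15],40],[[0,0,0],[0,0,-15],40],[[0,0,0],[0,0,-15],40],[[0,0,0],[0,0,-15],40],[[0,0,0],[0,0,0],40]]}}

```text
t: 36.72
tool_pos: [0.4197, 0.1453, 0.2598]
tcp_rot: [179.2, 30.2, 174.6]
ft_force: [-0.5, -0.3, -0.0]
gripper_width: 0.0399
```

```bash
python3 -c "
from st import *
from bars2 import *
st('ll');wbars('w4.png')"
```

```text
q [ 43.  27. -86. 133.  76.  47.  -9.] ang 178.0 tilt 0.5 off 2.6 0.3 h 118.1 f_tool [ 0.4 -0.3 -0.2] tq_tool [-0.05  0.3   0.06] w 39.9 t 36.7167
ll 1585 uv -0.0569 0.0635 h -0.0023 LW [0.016 0.069] ang -0.3 turn 1.805 [0.4777 0.1412 0.1529]
lr 2303 uv -0.0569 -0.0659 h -0.0024 LW [0.017 0.069] ang -0.0 turn 1.8 [0.4709 0.012  0.1528]
ul 381 uv 0.025 0.0638 h -0.003 LW [0.016 0.015] ang -92.8 turn 3.418 [0.5489 0.1376 0.1933]
ul 339 uv 0.0744 0.0636 h -0.0022 LW [0.016 0.026] ang 1.1 turn 1.78 [0.5912 0.1353 0.2186]
```

All four knobs read about 1.80. Next the gate.

```bash
cat > gate.py <<'E'
from plan import *
H=np.array([.5075,-.214,.198])
def gR(y=177): return Rot.from_euler('xyz',[180,0,y],degrees=True).as_matrix()
def gg(z,N,y=177,T0=None): T1=pose(gR(y),[H[0],H[1],z]);T0=cur() if T0 is None else T0;rows(T0,T1,N);return T1
E
python3 -c "
from gate import *
T=cur();T[:3,3]-=T[:3,2]*.03
D=gg(.375,16,T0=T)"
```

```text
16 x [0.0002, 0.0329, -0.0024] [-9.37, -21.94, -3.35] deg 1.89 mm 24.1
[[0.41, 0.123, 0.292], [0.43, 0.033, 0.32], [0.455, -0.057, 0.343], [0.484, -0.147, 0.363]] [0.507, -0.214, 0.375]
```

Call:
{"op": "play_rows", "data": {"series": [[[0,0,0],[0,0,-15],60],[[0,0,0],[0,0,-15],60],[[0,0.0329,-0.0024],[-9.4,-22,-3.3],60],[[0,0.0329,-0.0024],[-9.4,-22,-3.3],60],[[0,0.0329,-0.0024],[-9.4,-22,-3.3],60],[[0,0.0329,-0.0024],[-9.4,-22,-3.3],60]]}}

```text
t: 37.27
tool_pos: [0.4101, 0.0958, 0.2959]
tcp_rot: [-179.7, 24.4, 175.3]
ft_force: [-0.7, 0.5, -0.2]
gripper_width: 0.0603
```

```bash
python3 -c "
from gate import *
print(robot.get_obs()['joint_pos'].round(1));gg(.375,12)"
```

```text
[ 68.4   2.8 -89.7 131.   27.7  29.6  42.6]
12 x [-0.001, 0.0355, -0.0025] [-11.19, -25.23, -4.09] deg 2.04 mm 27.9
[[0.416, 0.07, 0.304], [0.445, -0.033, 0.335], [0.479, -0.137, 0.36]] [0.507, -0.214, 0.375]
```

Call:
{"op": "play_rows", "data": {"series": [[[0,0,0.08],[0,0,0],60],[[0,0,0.1],[0,0,0],60],[[0,0,0.1],[0,0,0],60],[[0,0,0.1],[0,0,0],60]]}}

```text
t: 37.6
tool_pos: [0.4102, 0.0958, 0.2959]
tcp_rot: [170.6, 22.6, 151.2]
ft_force: [0.6, 0.0, -0.2]
gripper_width: 0.0602
```

```bash
python3 -c "
from gate import *
print(robot.get_obs()['joint_pos'].round(1), robot.get_obs()['tool_pos'])"
```

```text
[ 65.    0.9 -85.5 131.   23.8  28.8  23.8] [0.41023868 0.09581891 0.29593102]
```

Call:
{"op": "play_rows", "data": {"series": [[[0,0,0.12],[0,0,0],60],[[0,0,0.12],[0,0,0],60],[[0,0,0.12],[0,0,0],60],[[0,0,0.12],[0,0,0],60],[[0,0,0.12],[0,0,0],60],[[0,0,0.12],[0,0,0],60],[[0,0,0.12],[0,0,0],60],[[0,0,0.12],[0,0,0],60]]}}

```text
t: 38.27
tool_pos: [0.4101, 0.0962, 0.2958]
tcp_rot: [156.2, 5.5, 96.9]
ft_force: [0.4, -0.5, 0.1]
gripper_width: 0.0597
```

Call:
{"op": "play_rows", "data": {"series": [[[0,0,0.12],[0,0,0],60],[[0,0,0.12],[0,0,0],60],[[0,0,0.12],[0,0,0],60],[[0,0,0.12],[0,0,0],60],[[0,0,0.12],[0,0,0],60],[[0,0,0.12],[0,0,0],60],[[0,0,0.12],[0,0,0],60],[[0,0,0.12],[0,0,0],60]]}}

```text
t: 38.93
tool_pos: [0.4101, 0.0962, 0.2958]
tcp_rot: [161.3, -15.9, 45.7]
ft_force: [-0.2, -0.5, 0.0]
gripper_width: 0.0598
```

```bash
python3 -c "
from gate import *
print(robot.get_obs()['joint_pos'].round(1), robot.get_obs()['tool_pos']);gg(.375,18,-3)"
```

```text
[ 60.2   0.3 -80.7 131.1  22.8  28.6 -85.5] [0.41009256 0.09623083 0.29576207]
18 x [0.0104, -0.0219, 0.044] [-0.51, 18.97, -1.78] deg 2.88 mm 19.1
[[0.421, 0.082, 0.303], [0.458, 0.021, 0.329], [0.486, -0.047, 0.348], [0.503, -0.12, 0.363], [0.508, -0.195, 0.373]] [0.508, -0.214, 0.375]
```

Call:
{"op": "play_rows", "data": {"series": [[[0.0104,-0.0219,0.044],[-0.5,19,-1.8],60],[[0.0104,-0.0219,0.044],[-0.5,19,-1.8],60],[[0.0104,-0.0219,0.044],[-0.5,19,-1.8],60],[[0.0104,-0.0219,0.044],[-0.5,19,-1.8],60],[[0.0104,-0.0219,0.044],[-0.5,19,-1.8],60],[[0.0104,-0.0219,0.044],[-0.5,19,-1.8],60],[[0,0,0],[0,0,0],60]]}}

```text
t: 39.52
tool_pos: [0.4689, 0.0017, 0.3351]
tcp_rot: [169.1, -12.5, 28.6]
ft_force: [-0.2, -0.5, -0.3]
gripper_width: 0.0601
```

```bash
python3 -c "
from gate import *
print(robot.get_obs()['joint_pos'].round(1), robot.get_obs()['tool_pos']);gg(.375,12,-3)"
```

```text
[ 61.8  10.2 -72.8 119.6  23.3  44.1 -87. ] [0.4688721  0.00171225 0.33509693]
12 x [0.0104, -0.022, 0.0439] [-0.67, 18.67, -1.73] deg 2.88 mm 18.8
[[0.476, -0.015, 0.34], [0.498, -0.085, 0.357], [0.508, -0.158, 0.369]] [0.507, -0.214, 0.375]
```

Improving, with q3 at −73. Continue.

Call:
{"op": "play_rows", "data": {"series": [[[0.0104,-0.022,0.044],[-0.7,18.7,-1.7],60],[[0.0104,-0.022,0.044],[-0.7,18.7,-1.7],60],[[0.0104,-0.022,0.044],[-0.7,18.7,-1.7],60],[[0.0104,-0.022,0.044],[-0.7,18.7,-1.7],60],[[0.0104,-0.022,0.044],[-0.7,18.7,-1.7],60],[[0.0104,-0.022,0.044],[-0.7,18.7,-1.7],60]]}}

```text
t: 40.02
tool_pos: [0.4996, -0.0995, 0.359]
tcp_rot: [175.3, -6.8, 12.8]
ft_force: [0.1, 0.7, -0.6]
gripper_width: 0.0603
```

Call:
{"op": "play_rows", "data": {"series": [[[0.0104,-0.022,0.044],[-0.7,18.7,-1.7],60],[[0.0104,-0.022,0.044],[-0.7,18.7,-1.7],60],[[0.0104,-0.022,0.044],[-0.7,18.7,-1.7],60],[[0.0104,-0.022,0.044],[-0.7,18.7,-1.7],60],[[0.0104,-0.022,0.044],[-0.7,18.7,-1.7],60],[[0.0104,-0.022,0.044],[-0.7,18.7,-1.7],60],[[0,0,0],[0,0,0],60],[[0,0,0],[0,0,0],60]]}}

```text
t: 40.68
tool_pos: [0.5064, -0.2105, 0.3735]
tcp_rot: [179.9, 0.1, -2.7]
ft_force: [0.1, 0.3, -0.3]
gripper_width: 0.0602
```

```bash
python3 -c "
from gate import *
print(robot.get_obs()['joint_pos'].round(1), robot.get_obs()['tool_pos'])
p=cam('wrist');save(p,'w5.png');P=pts(p);c=p['pixels'].astype(int)
M=(c[...,0]>140)&(c[...,1]>40)&(c[...,1]<150)&(c[...,2]<70)&(P[...,2]>.18)&(abs(P[...,0]-.51)<.08)&(abs(P[...,1]+.21)<.05)
Q=P[M];print(len(Q),Q.min(0),Q.max(0));t=Q[Q[:,2]>np.percentile(Q[:,2],90)-.004];print(np.median(t[:,2]),cv2.minAreaRect(t[:,:2].astype(np.float32)))
gg(.267,8,-3)"
```

```text
[ 64.2  23.7 -58.   98.9  21.5  69.5 -92.1] [ 0.50641691 -0.21051872  0.37354733]
471 [ 0.47770405 -0.22264199  0.20079394] [ 0.58947082 -0.20943384  0.45627152]
0.21143479186124972 ((0.5335562825202942, -0.21728727221488953), (0.010547460988163948, 0.11147833615541458), 87.27534484863281)
8 x [0.0003, 0.0001, 0.001] [0.17, 0.58, 13.35] deg 0.06 mm 13.4
[[0.507, -0.21, 0.36], [0.507, -0.212, 0.307]] [0.507, -0.214, 0.267]
```

View pics/w5.png

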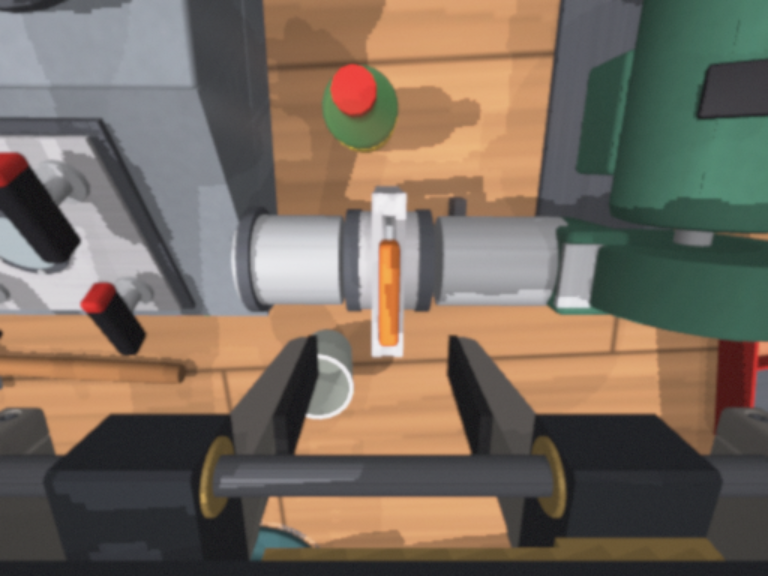

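The handle is at about (388,295) in the picture, in line with the open jaws and clear of the bottle and cup. Descend and grip.

Call:
{"op": "play_rows", "data": {"series": [[[0,0,0],[0.1,0.6,13.3],50],[[0,0,0],[0.1,0.6,13.3],50],[[0,0,0],[0.1,0.6,13.3],50],[[0,0,0],[0.1,0.6,13.3],50],[[0,0,0],[0.1,0.6,13.3],50],[[0,0,0],[0.1,0.6,13.3],50],[[0,0,0],[0.1,0.6,13.3],50],[[0,0,0],[0.1,0.6,13.3],50]]}}

```text
t: 41.4
tool_pos: [0.5071, -0.2152, 0.2667]
tcp_rot: [179.9, 0.0, -2.6]
ft_force: [0.2, -0.2, -0.4]
gripper_width: 0.0498
```

Call:
{"op": "play_rows", "data": {"series": [[[0,0,0],[0,0,0],50],[[0,0,0],[0,0,0],6],[[0,0,0],[0,0,0],6],[[0,0,0],[0,0,0],6],[[0,0,0],[0,0,0],6],[[0,0,0],[0,0,0],6]]}}

```text
t: 41.9
tool_pos: [0.5074, -0.2153, 0.2689]
tcp_rot: [179.8, -0.0, -2.6]
ft_force: [-1.0, -0.2, -0.8]
gripper_width: 0.0186
```

Call:
{"op": "play_rows", "data": {"series": [[[0,0,0],[0,0,-10],6],[[0,0,0],[0,0,-10],6],[[0,0,0],[0,0,-10],6],[[0,0,0],[0,0,-10],6]]}}

```text
t: 42.23
tool_pos: [0.5063, -0.2147, 0.3087]
tcp_rot: [179.9, 0.1, -2.6]
ft_force: [-1.9, 1.3, -7.3]
gripper_width: 0.0136
```

Call:
{"op": "play_rows", "data": {"series": [[[0,0,0],[0,0,-9],6],[[0,0,0],[0,0,-9],6],[[0,0,0],[0,0,-9],6],[[0,0,0],[0,0,-8],6],[[0,0,0],[0,0,-4],6],[[0,0,0],[0,0,0],6]]}}

```text
t: 42.73
tool_pos: [0.5064, -0.2146, 0.3487]
tcp_rot: [179.8, 0.1, -2.6]
ft_force: [-8.7, 4.5, 1.1]
gripper_width: 0.0141
```

Call:
{"op": "play_rows", "data": {"series": [[[0,0,0],[0,0,-2],6],[[0,0,0],[0,0,-2],6],[[0,0,0],[0,0,0],6]]}}

```text
t: 42.98
tool_pos: [0.5064, -0.2147, 0.3519]
tcp_rot: [179.9, 0.1, -2.6]
ft_force: [-5.5, 2.8, -3.3]
gripper_width: 0.0139
```

Call:
{"op": "play_rows", "data": {"series": [[[0,0,0],[0,0,-2],6],[[0,0,0],[0,0,-2],6],[[0,0,0],[0,0,0],6],[[0,0,0],[0,0,0],6]]}}

```text
t: 43.32
tool_pos: [0.5063, -0.2148, 0.3538]
tcp_rot: [179.9, 0.2, -2.6]
ft_force: [0.8, 2.1, -22.5]
gripper_width: 0.0139
```

```bash
cat > gm.py <<'E'
from h import *
p=cam('top');P=pts(p);c=p['pixels'].astype(int);save(p,'top_gate.png')
M=(c[...,0]>140)&(c[...,1]>40)&(c[...,1]<150)&(c[...,2]<70)&(P[...,2]>.18)&(abs(P[...,0]-.5)<.08)&(abs(P[...,1]+.21)<.05)
Q=P[M];print(len(Q));print(np.percentile(Q,[5,50,95],axis=0).round(4) if len(Q) else '')
E
python3 gm.py
```

```text
14
[[ 0.4751 -0.217   0.2881]
 [ 0.4774 -0.2112  0.2904]
 [ 0.5395 -0.1788  0.3666]]
```

The force rose to 22 N at the stop, and the top of the handle is at about 0.290 m, up from 0.211. Release and retreat.

Call:
{"op": "play_rows", "data": {"series": [[[0,0,0],[0,0,2],6],[[0,0,0],[0,0,0],50],[[0,0,0],[0,0,0],50],[[0,0,0],[0,0,0],50],[[0,0,0],[0,0,0],50],[[0,0,0],[0,0,-10],50],[[0,0,0],[0,0,-15],50],[[0,0,0],[0,0,-20],50]]}}

```text
t: 44.03
tool_pos: [0.5071, -0.215, 0.3991]
tcp_rot: [179.9, 0.0, -2.6]
ft_force: [-0.5, 0.5, -1.2]
gripper_width: 0.0502
```

Call:
{"op": "play_rows", "data": {"series": [[[0,0,0],[0,0,-20],50],[[0,0,0],[0,0,-15],50],[[0,0,0],[-20,0,0],50],[[0,0,0],[-30,0,0],50],[[0,0,0],[-30,0,0],50],[[0,0,0],[-20,0,0],50],[[0,0,0],[0,0,0],50],[[0,0,0],[0,0,0],50]]}}

```text
t: 44.7
tool_pos: [0.4073, -0.2107, 0.4346]
tcp_rot: [179.6, -0.1, -2.8]
ft_force: [0.2, 0.1, 0.0]
gripper_width: 0.05
```

```bash
python3 gm.py; python3 -c "
from fit import *
p=cam('top');P=pts(p)
for q in['glue_tin','rinse_cup','spray_bottle','hammer']:
    for r in imaging.look_for(p,q)[:1]:
        c,w=map(int,np.round(r['position']));print(q,round(r['confidence'],2),c,w,P[w,c].round(3))
print(robot.get_obs()['ft_force'].round(1),robot.get_obs()['t'])"
```

```text
163
[[ 0.4796 -0.2207  0.2873]
 [ 0.5116 -0.2135  0.2901]
 [ 0.5395 -0.2081  0.2926]]
glue_tin 0.94 218 127 [0.699 0.17  0.281]
rinse_cup 0.85 329 265 [ 0.37  -0.151  0.005]
spray_bottle 0.96 350 172 [ 0.629 -0.183  0.136]
hammer 0.71 209 261 [0.372 0.208 0.026]
[-0.1  0.3 -0.4] 45.0
```

View pics/top_gate.png

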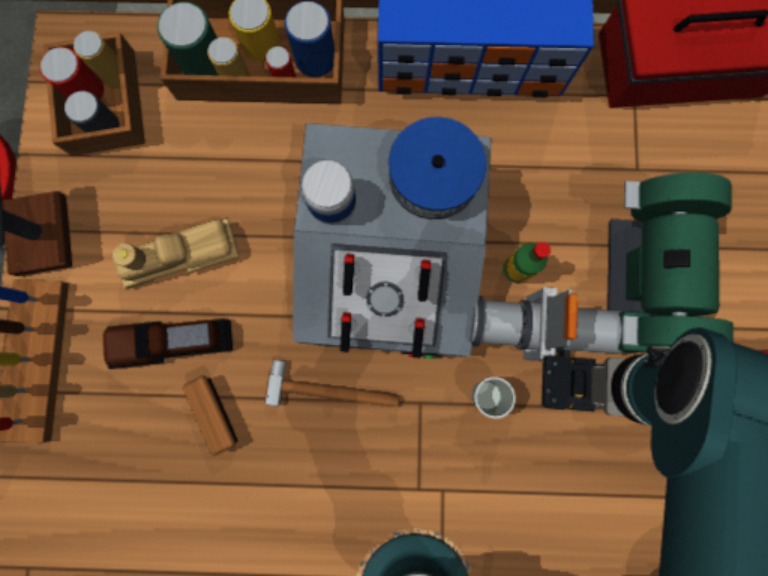

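The top view shows all four red ends uphill, at (349,258), (426,266), (346,317) and (419,323). The handle is raised at (572,316), and the bystanders are where they were.

```bash
python3 -c "
from station import robot
print(robot.sign_off())"
```

```text
the job is handed in; nothing more can be done
None
```

The hatch is drawn down on all four knobs, the blast gate is open, and I handed the job in at about 45 s of the 72 s allowed.

- **Hatch:** I tightened in the order upper left, lower right, upper right, lower left. The first round took each knob to about 0.93–0.96 rad. The second round, in the same order, took each one to its stop. Afterwards all four read 1.80–1.81 rad in the wrist camera, and the turning torque had risen at each stop. One later oblique reading gave 1.755 for the upper right knob. I took that as a viewing error, because its direct reading was 1.80.
- **Gate:** I pulled the handle up until it met the stop, with about 22 N on the wrist, and let go. The top of the handle measured 79–80 mm higher than at the start and stayed there after release.
- **Bystanders:** The final top picture shows the loose things where they were. The tin, spray bottle and hammer located within 6 mm of their first positions. The cup's reading was 9 mm off, which I put down to network error, since the gripper stayed clear of it and it looks unmoved in the pictures.
- **Arm:** Joint 3 came close to its limit on the way to the gate, at -89.7 degrees against -89.93. I turned the wrist back the other way to bring it clear. At hand-in the gripper was touching nothing.

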